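# Chock a roller on a sloping rack and drop its stop

### The arm

A 7-joint arm with a two-finger parallel gripper is mounted at the origin on a cart in front of the work surface, level with it; the furniture and walls round the work are solid. World frame = base frame: x ahead of the robot, y to its left, z up, the work surface at z = 0. Lengths are in m, angles in rad, forces in N, time in s.
With the tool pointing down it reaches from about 0.4 to 0.875 m from the base axis. Payload 19.3 kg.
Tool frame: the origin (TCP) lies midway between the tips of the shut fingers; the grasp point (between the pads) lies 19 mm behind it (bot.pinch_z is the distance from the TCP to the grasp point, in m); z points along the fingers, y is the line along which they close (so a half turn about z gives the same grasp; the last joint's range is limited). The gripper opens to 85 mm and grips with 20 to 120 N. Pads are 22 mm wide; open, the fingers measure 114 mm over their backs; the gripper's body (76 mm by 85 mm) begins 54 mm behind the grasp point. The pads swing forward as they close: fully open they stand 13 mm farther back than shut.
Start: joints at [1.162, 0.521, -0.036, 1.599, 0.021, 1.021, -0.113], TCP at [0.208, -0.589, 0.201] pointing down, gripper open.
Joint ranges: [-2.91, 2.91], [-0.3, 2.13], [-1.5, 1.42], [0.17, 2.43], [-1.26, 4.41], [0.16, 1.93], [-2.52, 2.52]. Speed limits (rad/s): [1.89, 1.89, 2.39, 2.39, 3.01, 3.01, 3.01].

### API

Orientations are given as [roll, pitch, yaw] about the fixed x, y, z axes, in that order (R = Rz(yaw) Ry(pitch) Rx(roll)).
In Python, from workcell import observe, viewer, bot gives the robot as it stands. The module is installed in compiled form; this text tells all that it offers.
- The arm moves only by the tool play_rows, never from a script. Its argument "motion" is a list of rows, each a list of 7 numbers: the shift along the tool's x, y, z in cm, then the turn, a rotation vector about the tool's x, y, z in rad, then the opening, from -1 (shut) to 1 (fully open), so that 0 is half open. A call has exactly 5 rows; each row is the pose to reach, as a shift and turn from the pose commanded when the call began, along the tool's axes at that moment; what a row does not reach only later rows make up. A row lasts 1/10 s, in which the tool goes at most 50 mm and 8.59 degrees, less where a joint would pass 70% of its speed; a pose out of reach is approached as far as the arm can. A call with a gripper value outside its range is refused whole. The fingers move at their own pace and stop on an object; "squeeze" is the grip in N (left out, the last holds). Time passes only in rows, so rows that repeat a pose let the fingers close, or fill a call up. It gives the time, the measured TCP pose, the force, the opening and the grip force at its end, in the units of the state.
- observe(): the state, without advancing time (a new reading comes with each control period).
- viewer.grab_frame(name): name is "scene" or "top" or "wrist"; returns (picture, depth): 400x640x3 uint8, red, green, blue; 400x640 float32, m along the optical axis (not along the pixel's ray), 0 where there is no reading.
- viewer.camera_info(name): a dict with "fx", "fy", "cx", "cy" (pixels), "k1" (the pictures are not rectified: a ray, as slopes to the right and down, at radius r is drawn at 1 + k1 r^2 times it, then the intrinsics apply), "R" (3x3) and "t" (3): a world point X has camera coordinates R X + t. Camera axes: x right, y down, z forward; pixel columns grow to the right and rows downward; lengths in m; the calibration is good to about 2 mm. A picture is of the moment at which its call begins: read the wrist's pose just before it. camera_info takes no time and is no camera call; for the wrist camera it gives the pose at the moment of the call.
- bot.job_done(): hands the job in; it is judged then, once.
The state is a dict: "clock": time; "qpos": joint angles; "qd": joint speeds; "joint_efforts": joint torques, N m; "position": TCP position; "tool_rot": TCP orientation; "force": force on the tool from outside, world axes, zero at the start; "moment": the same for the moment, N m; "grip_width": finger opening in m; "finger_force": force on a finger pad.
Only numpy, scipy, OpenCV 4.12 (cv2) and the standard library are available. Lean on these libraries where they do the work, as an engineer would, in place of code of your own. Each camera call takes 0.05 s, during which the arm holds its last target. There are 200 camera calls.

### The job

Chock the steel roller on the sloping rack: set the wedge chock flat on the deck below the roller, between the two prongs and with its sloping face to the roller, and push it uphill until the roller has squeezed the spring buffer at the top end of the rack about half-way in, well short of bottoming it. Then press the drop stop fully down with its side post, so that the released chock alone keeps the roller squeezed against the buffer. Leave the vial, the nozzle and the gauge block where they stand.

Things in the scene. Friction and masses are not known exactly. Their poses are not given: they have to be found in the camera images.
- rack: Fixed aluminium rack, base 236 x 130 mm. Origin: centre of underside, z up. Its deck (x -110 to 110, y -50 to 50 mm) slopes 0.105 rad, rising to +x: surface height = 52 mm + 0.105 x. Cheeks along both sides (y -53 and 53) stand 10 mm above the deck. Low end at -x, end stop with buffer at +x; it varies in place and heading.
- end_stop: Upright plate (x 100 to 110 mm) at the rack's high end with the sprung black pad it carries, 50 x 26 mm, 30 mm above the deck; origin and axes as rack. The pad gives up to 8 mm at 0.9 N/mm: half-way 3.6 N, bottomed 7.2 N; over 5.8 N is too hard. Its free face is screw-set anywhere at rack x 33 to 80 mm, a new place each time and not measured: it must be felt.
- roller_center (a point): Centre of the smooth steel roller, 60 mm diameter, 92 mm long, 0.85 to 1.0 kg. It lies across the deck, axis along rack y, and rolls freely along rack x; at first it leans on the drop stop's prongs at about rack x = 0, 2 to 50 mm short of the buffer. Pushing it up the slope until then takes 0.7 to 2 N. It turns as it rolls.
- roller: The same roller; the origin is its centre.
- chock: Loose grey wedge chock, 62 mm long, 40 wide, 0.2 kg. Origin: centre of the underside, z up, thin toe to +x (ends at x 29 mm). The face looks to +x at 45 degrees, on the plane x + z = 33 mm; the block behind it reaches x = -33, 33 mm high. Touching the roller, flat on the deck, its origin is 45 mm below the roller's centre along the deck. Rubber foot, slippery face; let go, it settles back about 1 mm.
- chock_grip (a point): Middle of the upright grip block on the chock, at chock (-20, 0, 62) mm; axes as chock. The block is 22 mm (x) by 20 mm (y) and stands from 33 to 83 mm above the underside; grip it from above on its two y sides.
- drop_stop (a joint): Travel of the drop stop in m: 0 up, 0.026 fully down (prongs sunk in the deck). It moves straight down, takes about 5 N to slide and stays where it is left. Its two steel prongs stand through the deck at rack x -37 to -29 mm, y -37 and 37 mm, 10 mm wide, 22 mm above the deck; 64 mm are free between them.
- stop_cap (a point): Centre of the top face of the black cap, 26 x 26 mm, on the drop stop's press post, beside the rack at rack (-45, 74, 105) mm when up; it goes down 26 mm with the stop.
- vial: Capped sample vial, 21 mm across, 46 mm high, standing behind the rack; origin under its centre. A bystander.
- nozzle: Brass air nozzle, 17 x 19 x 60 mm, standing behind the rack; origin under its centre. A bystander.
- gauge_block: Steel setting block, 22 x 45 x 14 mm, lying off the low end of the rack; origin under its centre. A bystander.
Mind the look-alikes: they are no part of the job. Several things look just like the chock: the one meant starts farthest to the robot's left.

How it is judged:
By the outcome, as a careful person would: the job done as asked, in the order asked, and still so for the second after the job is handed in, with the robot touching nothing.
It also fails if it takes over 64 s, if anything falls off the work surface, if the arm or the gripper's body presses on something with over 40 N, if the wrist force passes 120 N, or if a joint passes its speed limit or range.

## Working session

There is one attempt and no reset: what is moved stays moved. The work goes in short steps, Python scripts to look and compute and a tool call to move; the robot and the scene stay as the last step left them, time stands still between calls to the robot, and variables do not carry over. Pictures are saved under pics/ and viewed, at most 10 in all, crops included, and the job is handed in when it is done.

Besides the shell and the picture viewer there is one more tool, called after "Emit:" by a JSON object that holds its "fn" and its "kwargs", one argument or row to a line. play_rows: Moves the arm, as the interface text tells. Its arguments: {"type":"object","properties":{"motion":{"type":"array"},"squeeze":{"type":"number"}},"required":["motion"]}

```bash
mkdir -p pics
cat > h.py <<'E'
import numpy as np, cv2
from workcell import observe, viewer, bot
def grab(n):
    c=viewer.camera_info(n); p,d=viewer.grab_frame(n); return p,d,c
def cloud(d,c):
    h,w=d.shape; v,u=np.mgrid[0:h,0:w].astype(float)
    x=(u-c["cx"])/c["fx"]; y=(v-c["cy"])/c["fy"]; a,b=x.copy(),y.copy()
    for _ in range(8):
        s=1+c["k1"]*(a*a+b*b); a,b=x/s,y/s
    P=np.stack([a*d,b*d,d],-1)
    return (P-np.array(c["t"]))@np.array(c["R"])
def px(X,c):
    q=np.array(c["R"])@np.array(X)+c["t"]; a,b=q[:2]/q[2]; s=1+c["k1"]*(a*a+b*b)
    return a*s*c["fx"]+c["cx"], b*s*c["fy"]+c["cy"]
def save(n,p): cv2.imwrite(n,p[...,::-1])
E
python3 - <<'E'
from h import *
print(observe())
for n in("top","scene"):
    p,d,c=grab(n); save(f"pics/{n}.png",p); np.savez(f"/tmp/{n}.npz",p=p,P=cloud(d,c),d=d); print(n,np.array(c["R"]).round(3).tolist(),c["t"],c["fx"],c["k1"])
E
```

```text
{'clock': 0.0, 'qpos': array([ 1.16178308,  0.52198828, -0.03631539,  1.599989  ,  0.02115621,
        1.02112127, -0.11279885]), 'qd': array([ 0.00011533,  0.00043458,  0.00070096, -0.0007186 ,  0.00119322,
       -0.00079451, -0.00014635]), 'joint_efforts': array([ 7.88276111e-07, -9.27101541e+01,  1.97987258e+00, -3.69923401e+01,
        1.78462436e-02,  8.28502933e-03, -4.49972322e-05]), 'position': array([ 0.20757544, -0.5891305 ,  0.20034872]), 'tool_rot': array([-3.14047088e+00,  4.95671249e-05,  3.38770797e-01]), 'force': array([0.3464186 , 0.42137201, 0.38625111]), 'moment': array([ 0.00394778,  0.02751172, -0.0291014 ]), 'finger_force': 0.0, 'grip_width': 0.08538956996510275}
top [[0.405, -0.914, -0.012], [-0.793, -0.344, -0.503], [0.456, 0.213, -0.864]] [-0.3333057   0.49770189  0.86772003] 498.9643382290389 -0.08746817226987262
scene [[0.832, 0.554, 0.015], [0.44, -0.645, -0.625], [-0.337, 0.527, -0.781]] [-0.44745087 -0.26594953  1.17151434] 384.50063598923566 -0.05128953615520278
```

View pics/top.png

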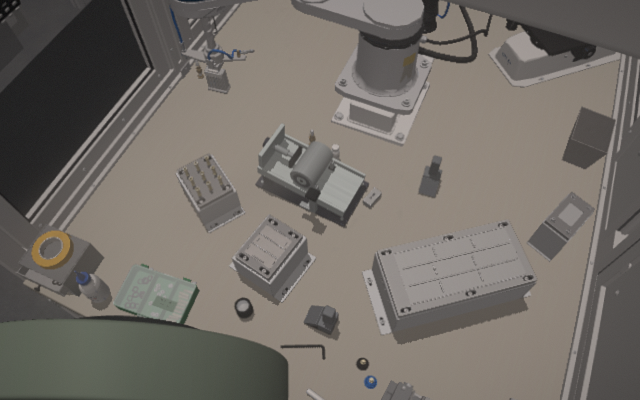

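View pics/scene.png

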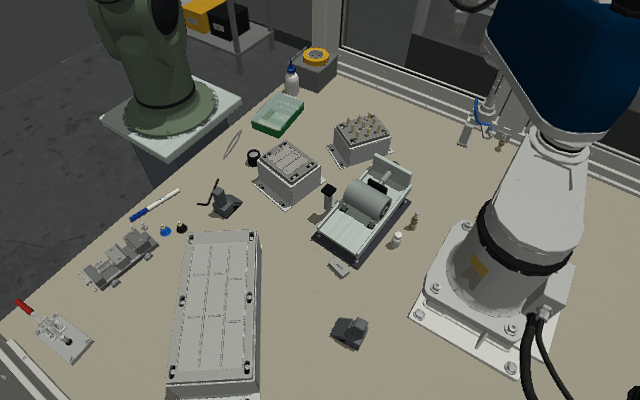

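Top view: chock look-alikes at (432,175) and (321,318). In the scene view these are (349,333) and (222,205), and there is also a fixture at (120,258). The rack is at top (312,175), the cap at about (316,205), the vial at (336,151), the nozzle at (311,136) and the gauge block at (372,198). Next I measure these and pick the chock with the largest y.

Run:
```python
from h import *
T=np.load("/tmp/top.npz");S=np.load("/tmp/scene.npz")
for D,l in((T,[(432,175),(436,162),(321,318),(326,312),(312,165),(316,205),(372,198),(336,151),(385,60),(400,390)]),(S,[(349,333),(222,205),(120,258),(328,190),(368,200),(395,165)])):
    for u,v in l: print((u,v),D["P"][v,u].round(4))
def crop(D,u,v,r=32):
    return cv2.resize(D["p"][max(0,v-r):v+r,max(0,u-r):u+r],(380,280),interpolation=cv2.INTER_CUBIC)
save("pics/c.png",np.vstack([np.hstack([crop(T,432,175),crop(T,321,318)]),np.hstack([crop(S,222,205),crop(T,314,180,62)])]))
# coarse object blobs above table
for n,D in(("top",T),("scene",S)):
    P=D["P"];m=(P[...,2]>.012)&(P[...,2]<.15)&(np.hypot(P[...,0],P[...,1])<1.2)&(D["d"]>0)
    k,L,st,ce=cv2.connectedComponentsWithStats(m.astype(np.uint8))
    for i in range(1,k):
        if st[i,4]>60:
            q=P[L==i];print(n,ce[i].round(),st[i,4],q.min(0).round(3),q.max(0).round(3))
```

```text
(432, 175) [ 0.8109 -0.2896  0.0376]
(436, 162) [ 0.8137 -0.2889  0.0857]
(321, 318) [ 0.4025 -0.1903  0.0329]
(326, 312) [ 0.4032 -0.2007  0.082 ]
(312, 165) [ 0.6819 -0.0467  0.1093]
(316, 205) [ 0.6197 -0.083   0.0607]
(372, 198) [ 0.7114 -0.1815  0.0151]
(336, 151) [ 0.7867 -0.0599  0.0358]
(385, 60) [ 0.9116 -0.1169  0.2379]
(400, 390) [ 0.3326 -0.3795  0.043 ]
(349, 333) [ 0.8114 -0.2985  0.0327]
(222, 205) [ 0.4183 -0.2119  0.0416]
(120, 258) [ 0.335  -0.4377  0.0419]
(328, 190) [ 0.6225 -0.0808  0.1054]
(368, 200) [ 0.708  -0.0559  0.1055]
(395, 165) [0.7135 0.0591 0.1164]
top [216.  22.] 138 [1.05  0.433 0.012] [1.113 0.458 0.054]
top [191.  33.] 729 [0.921 0.431 0.012] [1.031 0.481 0.15 ]
top [ 85. 186.] 13767 [0.208 0.244 0.012] [0.939 0.493 0.15 ]
top [381.  96.] 3888 [ 0.878 -0.207  0.012] [ 1.099 -0.004  0.15 ]
top [461.  59.] 153 [ 1.062 -0.285  0.087] [ 1.167 -0.218  0.15 ]
top [198.  68.] 66 [0.887 0.382 0.014] [0.902 0.401 0.063]
top [218.  83.] 379 [0.794 0.235 0.09 ] [0.827 0.287 0.15 ]
top [339. 116.] 61 [ 0.892 -0.036  0.012] [ 0.917 -0.003  0.024]
top [583. 152
[... 1786 characters left out ...]
358 -0.356  0.05 ]
scene [217. 316.] 13674 [ 0.448 -0.556  0.012] [ 0.73  -0.243  0.107]
scene [397. 238.] 120 [ 0.782 -0.067  0.012] [ 0.802 -0.048  0.048]
scene [339. 266.] 173 [ 0.695 -0.197  0.012] [ 0.742 -0.166  0.017]
scene [ 48. 326.] 828 [ 0.248 -0.641  0.012] [ 0.39  -0.586  0.058]
scene [419. 314.] 96 [ 0.895 -0.194  0.012] [ 0.918 -0.17   0.021]
scene [549. 331.] 349 [ 1.093 -0.176  0.113] [ 1.112 -0.091  0.12 ]
scene [352. 331.] 729 [ 0.78  -0.312  0.012] [ 0.84  -0.269  0.086]
scene [536. 352.] 179 [ 1.083 -0.195  0.107] [ 1.112 -0.156  0.119]
scene [ 19. 377.] 1640 [ 0.254 -0.698  0.012] [ 0.474 -0.676  0.15 ]
scene [523. 379.] 480 [ 1.062 -0.27   0.012] [ 1.109 -0.166  0.15 ]
```

View pics/c.png

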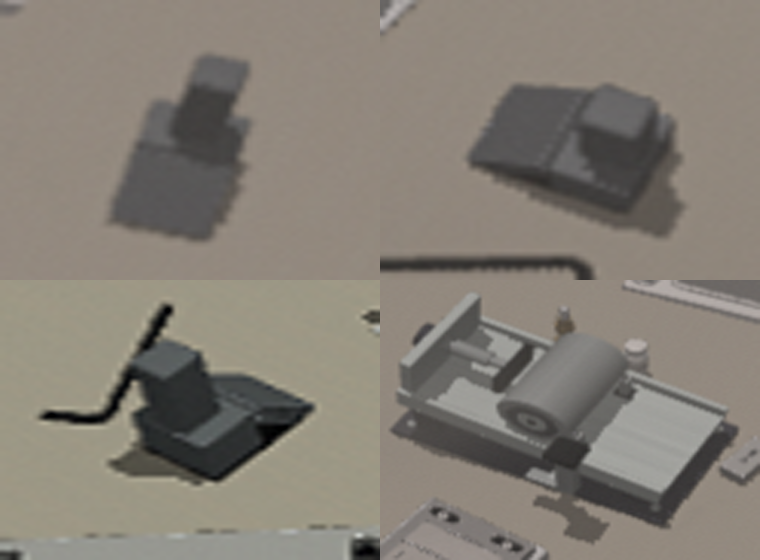

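The crop shows the chock at top (321,318), world (0.40,-0.19), with its toe to world +y. It is the farthest left, since the other sits at y=-0.29. Now fitting the rack, cap, roller and chock poses.

Run:
```python
from h import *
def pts(f,lo,hi):
    D=np.load(f"/tmp/{f}.npz");P=D["P"];m=np.all((P>lo)&(P<hi),-1);return P[m],D["p"][m].astype(float)
for f in("top","scene"):
    q,_=pts(f,[.37,-.24,.004],[.44,-.14,.1])
    r=cv2.minAreaRect((q[:,:2]*1000).astype(np.float32)); print(f,"chock all",r)
    b=q[q[:,2]>.078]; print("  top",np.median(b,0).round(4),cv2.minAreaRect((b[:,:2]*1000).astype(np.float32)))
    b=q[(q[:,2]>.03)&(q[:,2]<.036)]; print("  33level",cv2.minAreaRect((b[:,:2]*1000).astype(np.float32)),b[:,2].mean())
    q,c=pts(f,[.58,-.17,.03],[.775,.10,.14])
    # rack heading: search for direction making cheek/edge histograms; deck fit first
    dk=q[(q[:,2]<.08)&(q[:,2]>.035)]
    A=np.c_[dk[:,:2],np.ones(len(dk))]; w=np.ones(len(dk),bool)
    for _ in range(30):
        s=np.linalg.lstsq(A[w],dk[w,2],rcond=None)[0]; e=dk[:,2]-A@s; w=abs(e)<max(.0025,.01*.8**_)
    print("  deck",s,w.sum(),"head",np.arctan2(s[1],s[0]),np.hypot(*s[:2]))
    h=q[:,2]-(q[:,:2]@s[:2]+s[2])
    cap=q[(q[:,2]>.098)&(q[:,0]<.65)&(q[:,1]<-.04)&(c.max(1)<60)]; print("  cap",len(cap),np.median(cap,0).round(4),cv2.minAreaRect((cap[:,:2]*1000).astype(np.float32)))
    dirn=np.arctan2(s[1],s[0]); u=np.array([np.cos(1.2),np.sin(1.2)]);v=np.array([-u[1],u[0]])
    dd=dk[w]; 
    ch=q[(h>.0075)&(h<.0125)]; t=ch[:,:2]@v
    print("  cheek hist",np.histogram(t,40)[0],np.histogram(t,40)[1][[0,-1]])
    R=q[(q[:,2]>.1)&(q[:,1]<0)&(q[:,0]>.64)]
    print("  roller top",R[:,2].max(),cv2.minAreaRect((R[:,:2]*1000).astype(np.float32)))
    E=q[(q[:,1]>.02)&(h>.02)]; print("  endplate",len(E),E.min(0),E.max(0),cv2.minAreaRect((E[:,:2]*1000).astype(np.float32)))
```

```text
top chock all ((404.258544921875, -188.62026977539062), (99.17738342285156, 63.94389343261719), 85.74974822998047)
  top [ 0.4062 -0.2051  0.0827] ((406.74176025390625, -204.6650848388672), (20.88974380493164, 22.03749656677246), 0.6836869120597839)
  33level ((406.2621154785156, -197.53823852539062), (41.24586868286133, 40.60097885131836), 0.5965280532836914) 0.0324985456931323
  deck [0.00411002 0.10549206 0.05428575] 1836 head 1.5318555338201116 0.10557208933715559
  cap 119 [ 0.6174 -0.0758  0.1056] ((618.117919921875, -76.0802993774414), (23.426237106323242, 22.671266555786133), 83.35718536376953)
  cheek hist [ 8 15 16 17 17  9  5  1  0  1  7 13 10  9  9  2  1  1  1  1  2  2  0  0
  5 15 14 17 15 10 13 16 17 17 21 19 16 14 20  6] [-0.74705897 -0.57849879]
  roller top 0.11741609299227669 ((698.6323852539062, -31.701026916503906), (64.33464050292969, 95.2677001953125), 85.864501953125)
  endplate 498 [0.65278202 0.02005129 0.08253046] [0.75408783 0.08058883 0.12186268] ((702.2228393554688, 61.35649108886719), (65.958251953125, 81.92815399169922), 46.880863189697266)
scene chock 
[... 376 characters left out ...]
[0.01107124 0.10614952 0.04794614] 2051 head 1.4668735312089516 0.10672531381731809
  cap 120 [ 0.6226 -0.0794  0.104 ] ((621.6783447265625, -77.53672790527344), (25.71976661682129, 25.119768142700195), 81.39180755615234)
  cheek hist [20 26 23 25 21 29 31 20 21 18 12  3  3  4  4  6  6 30 26 23 22 12 11  7
 12 24 16  5  0  0  0  0  0  0  0  0  0  0  0  1] [-0.7485008 -0.5059952]
  roller top 0.11457715869840818 ((699.5115966796875, -31.88556671142578), (63.34036636352539, 93.11492156982422), 86.37796783447266)
  endplate 592 [0.65666608 0.0201353  0.08254807] [0.75657425 0.08191391 0.12022956] ((707.862548828125, 60.753726959228516), (81.93982696533203, 67.01415252685547), 35.50125503540039)
```

```bash
cat >> h.py <<'E'
from scipy.spatial.transform import Rotation as Ro
def rel(pos,rpy,o=None):
    o=o or observe(); R=Ro.from_euler('xyz',o["tool_rot"]); T=Ro.from_euler('xyz',rpy)
    return (R.inv().apply(np.array(pos)-o["position"])*100).round(2),(R.inv()*T).as_rotvec().round(4)
def st():
    o=observe(); print(o["clock"],o["position"].round(4),o["tool_rot"].round(4),"F",o["force"].round(2),"M",o["moment"].round(3),"w",o["grip_width"],o["finger_force"])
E
python3 - <<'E'
from h import *
print(rel([.4075,-.2055,.2],[np.pi,0,np.pi/2]))
E
```

```text
(array([ 31.61, -29.54,   0.07]), array([-9.000e-04, -5.000e-04, -1.232e+00]))
```

Emit:
{"fn": "play_rows", "kwargs": {
  "motion": [
    [3.5,-3.2,0,0,0,-0.137,1],
    [7,-6.5,0,0,0,-0.274,1],
    [10.5,-9.8,0,0,0,-0.41,1],
    [14,-13.1,0,0,0,-0.547,1],
    [17.5,-16.4,0,0,0,-0.684,1]
  ]
}}

```text
clock: 0.6
position: [0.3186, -0.3748, 0.2009]
tool_rot: [-3.141, 0.0, 1.028]
force: [1.0, 0.2, 0.2]
grip_width: 0.0854
finger_force: 0.0
```

Run:
```python
from h import *
st(); print(rel([.4075,-.2055,.2],[np.pi,0,np.pi/2]))
```

```text
0.6 [ 0.3186 -0.3748  0.2009] [-3.1415e+00  2.0000e-04  1.0283e+00] F [0.97 0.22 0.24] M [-0.029 -0.058  0.019] w 0.08536707034334262 0.0
(array([19.09, -1.13,  0.08]), array([-2.000e-04,  2.000e-04, -5.425e-01]))
```

Emit:
{"fn": "play_rows", "kwargs": {
  "motion": [
    [4,-0.2,0,0,0,-0.13,1],
    [8.5,-0.5,0,0,0,-0.27,1],
    [13,-0.8,0,0,0,-0.4,1],
    [17,-1,0,0,0,-0.54,1],
    [19.1,-1.1,0,0,0,-0.542,1]
  ]
}}

```text
clock: 1.1
position: [0.4095, -0.2049, 0.201]
tool_rot: [3.141, -0.001, 1.573]
force: [0.1, -1.0, 1.2]
grip_width: 0.0852
finger_force: 0.0
```

Emit:
{"fn": "play_rows", "kwargs": {
  "motion": [
    [0,0,0,0,0,0,1],
    [0,0,0,0,0,0,1],
    [0,0,0,0,0,0,1],
    [0,0,0,0,0,0,1],
    [0,0,0,0,0,0,1]
  ]
}}

```text
clock: 1.6
position: [0.4081, -0.2085, 0.2009]
tool_rot: [-3.141, 0.0, 1.564]
force: [-0.3, -0.1, 0.5]
grip_width: 0.0857
finger_force: 0.0
```

Run:
```python
from h import *
st()
p,d,c=grab("wrist"); save("pics/w1.png",p); P=cloud(d,c)
m=np.all((P>[.36,-.26,.004])&(P<[.46,-.13,.1]),-1)
q=P[m]
for lo,hi in((.078,.09),(.03,.036)):
    b=q[(q[:,2]>lo)&(q[:,2]<hi)]; print(len(b),cv2.minAreaRect((b[:,:2]*1000).astype(np.float32)))
print(rel([.4075,-.2055,.043],[np.pi,0,np.pi/2]))
```

```text
1.6 [ 0.4081 -0.2085  0.2009] [-3.1414  0.      1.5635] F [-0.31 -0.09  0.49] M [ 0.017 -0.064 -0.011] w 0.08571895773041852 0.0
430 ((406.56829833984375, -204.9527587890625), (20.73508071899414, 18.72684669494629), 89.2580337524414)
785 ((406.2156066894531, -199.3720703125), (38.52922058105469, 39.948917388916016), 89.79228973388672)
(array([ 0.28, -0.06, 15.79]), array([-0.0001, -0.    , -0.0071]))
```

View pics/w1.png

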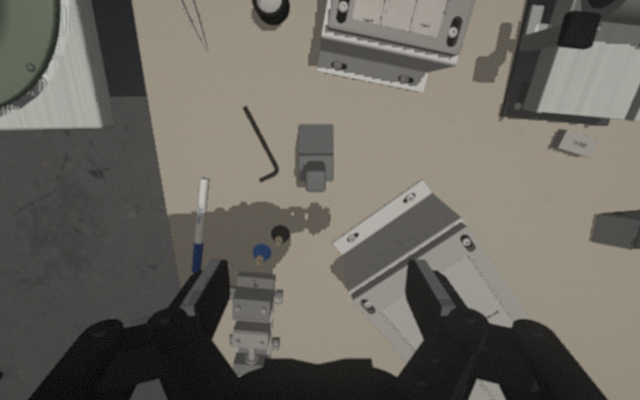

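The wrist view shows the chock at (316,160), with its grip block at (316,178) and toe to +y. The big box corner is near, so I grip 3 mm high.

Emit:
{"fn": "play_rows", "kwargs": {
  "motion": [
    [0.35,-0.1,3,0,0,-0.007,1],
    [0.35,-0.1,7,0,0,-0.007,1],
    [0.35,-0.1,11,0,0,-0.007,1],
    [0.35,-0.1,14,0,0,-0.007,1],
    [0.35,-0.1,15.5,0,0,-0.007,1]
  ]
}}

```text
clock: 2.15
position: [0.4062, -0.204, 0.0436]
tool_rot: [-3.139, -0.001, 1.572]
force: [0.8, -0.5, 0.7]
grip_width: 0.0852
finger_force: 0.0
```

Emit:
{"fn": "play_rows", "kwargs": {
  "motion": [
    [0,0,0,0,0,0,0.2],
    [0,0,0,0,0,0,-0.3],
    [0,0,0,0,0,0,-0.7],
    [0,0,0,0,0,0,-0.9],
    [0,0,0,0,0,0,-1]
  ],
  "squeeze": 60
}}

```text
clock: 2.65
position: [0.4077, -0.2049, 0.0468]
tool_rot: [3.141, 0.001, 1.571]
force: [-4.2, -0.1, 15.7]
grip_width: 0.0175
finger_force: 58.3
```

Emit:
{"fn": "play_rows", "kwargs": {
  "motion": [
    [0,0,0,0,0,0,-1],
    [0,0,0,0,0,0,-1],
    [0,0,0,0,0,0,-1],
    [0,0,0,0,0,0,-1],
    [0,0,0,0,0,0,-1]
  ],
  "squeeze": 60
}}

```text
clock: 3.15
position: [0.4077, -0.2049, 0.0468]
tool_rot: [3.141, 0.001, 1.571]
force: [-3.4, -1.3, 15.4]
grip_width: 0.0177
finger_force: 58.3
```

Run:
```python
from h import *
st()
```

```text
3.15 [ 0.4077 -0.2049  0.0468] [3.1406e+00 1.0000e-03 1.5713e+00] F [-3.37 -1.28 15.41] M [-0.056  0.698 -0.068] w 0.01774573192884467 58.32345720031299
```

Emit:
{"fn": "play_rows", "kwargs": {
  "motion": [
    [0,0,-3,0,0,0,-1],
    [0,0,-7,0,0,0,-1],
    [0,0,-11,0,0,0,-1],
    [0,0,-15,0,0,0,-1],
    [0,0,-17.5,0,0,0,-1]
  ]
}}

```text
clock: 3.65
position: [0.4078, -0.2045, 0.224]
tool_rot: [3.139, 0.001, 1.572]
force: [0.6, -0.3, -2.3]
grip_width: 0.018
finger_force: 60.2
```

Emit:
{"fn": "play_rows", "kwargs": {
  "motion": [
    [0.3,4,0,0,0,0,-1],
    [0.8,9,0,0,0,0,-1],
    [1.3,14,0,0,0,0,-1],
    [1.8,19,0,0,0,0,-1],
    [2.3,23,0,0,0,0,-1]
  ]
}}

```text
clock: 4.15
position: [0.6394, -0.1807, 0.2209]
tool_rot: [3.141, -0.0, 1.572]
force: [-0.6, -0.5, -1.4]
grip_width: 0.0173
finger_force: 60.2
```

Emit:
{"fn": "play_rows", "kwargs": {
  "motion": [
    [1,3,0,0,0,0,-1],
    [2,5.2,0,0,0,0,-1],
    [2,5.2,0,0,0,0,-1],
    [2,5.2,0,0,0,0,-1],
    [2,5.2,0,0,0,0,-1]
  ]
}}

```text
clock: 4.65
position: [0.6886, -0.1619, 0.2211]
tool_rot: [-3.141, 0.001, 1.571]
force: [0.1, 0.2, -2.0]
grip_width: 0.0176
finger_force: 60.2
```

Run:
```python
from h import *
st()
p,d,c=grab("wrist"); save("pics/w2.png",p); P=cloud(d,c); np.savez("/tmp/w2.npz",p=p,P=P,d=d)
p,d,c=grab("top"); np.savez("/tmp/t2.npz",p=p,P=cloud(d,c),d=d)
st()
```

```text
4.65 [ 0.6886 -0.1619  0.2211] [-3.1413e+00  5.0000e-04  1.5710e+00] F [ 0.11  0.18 -1.99] M [-0.043  0.039  0.051] w 0.017582920513210094 60.208584886277094
4.75 [ 0.6887 -0.162   0.2214] [3.1415e+00 6.0000e-04 1.5708e+00] F [ 0.18 -0.99 -1.92] M [-0.049  0.066  0.02 ] w 0.01782942028208907 60.20734571968205
```

View pics/w2.png

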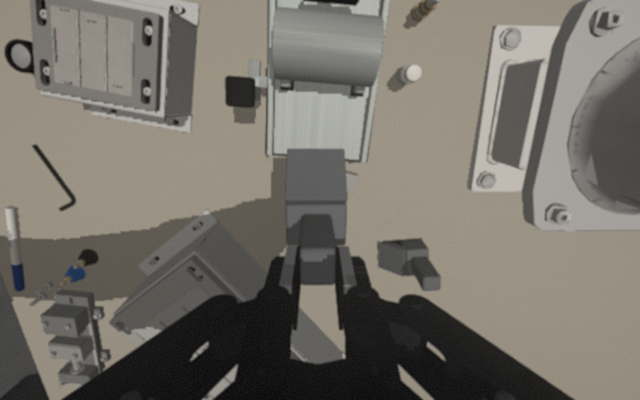

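The wrist view shows the chock held square, toe towards the rack. The deck's low edge is at (265–368,157), the roller at (328,45), the prongs at (288,88) and (357,90), and the cap at (240,92).

Run:
```python
from h import *
D=np.load("/tmp/w2.npz");P=D["P"];p=D["p"].astype(float);g=p.mean(2)
for side in(0,1):
    L=[]
    for v in range(92,150,2):
        r=[u for u in range(255,385) if P[v,u,2]>.05 and P[v,u,2]<.075 and g[v,u]>90 and .62<P[v,u,0]<.77]
        if len(r)>30:
            u=r[0] if side==0 else r[-1]; L.append(P[v,u])
    L=np.array(L); vx,vy,x0,y0=cv2.fitLine((L[:,:2]*1000).astype(np.float32),cv2.DIST_HUBER,0,.01,.01).ravel()
    t=(-80-y0)/vy; print("edge",len(L),np.degrees(np.arctan2(vy,vx))%180,"x at y=-80:",x0+t*vx,L[:,2].min(),L[:,2].max())
cap=(g<45)&(P[...,2]>.095)&(P[...,2]<.115)&(P[...,0]<.66)&(P[...,1]>-.13)&(P[...,0]>.58)
q=P[cap];print("cap",len(q),cv2.minAreaRect((q[:,:2]*1000).astype(np.float32)),q[:,2].mean())
# deck plane + low edge
m=np.zeros_like(cap);m[100:150,285:350]=1;m&=(P[...,2]>.035)
q=P[m];A=np.c_[q[:,:2],np.ones(len(q))];s=np.linalg.lstsq(A,q[:,2],rcond=None)[0];print("deck",s, "z at(.693,-.10)",s@[.693,-.1,1])
low=[]
for u in range(280,286,1):
    c=[v for v in range(120,175) if P[v,u,2]>.036]; low.append(P[c[-1],u].round(4))
print(low)
# roller top line
m=(P[...,2]>.105)&(P[...,1]>-.08)&(P[...,1]<.02)&(P[...,0]>.64)&(P[...,0]<.76);q=P[m];print("roller",cv2.minAreaRect((q[:,:2]*1000).astype(np.float32)),q[:,2].max())
# prongs
for u0,u1 in((276,300),(346,368)):
    m=np.zeros_like(cap);m[78:98,u0:u1]=1;m&=(g<75)&(P[...,2]>.06)&(P[...,2]<.085);q=P[m];print("prong",len(q),q.min(0),q.max(0),q.mean(0))
# held chock
m=(abs(P[...,0]-.6886)<.04)&(P[...,1]<-.09)&(P[...,1]>-.2)
q=P[m];z=.221-.0468+.033;b=q[abs(q[:,2]-z)<.003];print("chock33",len(b),cv2.minAreaRect((b[:,:2]*1000).astype(np.float32)),b[:,2].mean())
T=np.load("/tmp/t2.npz");P=T["P"];m=np.all((P>[.64,-.2,.165])&(P<[.74,-.08,.215]),-1);q=P[m];print("top chock",q.min(0),q.max(0))
```

```text
Traceback (most recent call last):
IndexError: too many indices for array: array is 1-dimensional, but 2 were indexed
```

Run:
```python
from h import *
D=np.load("/tmp/w2.npz");P=D["P"];p=D["p"].astype(float);g=p.mean(2)
print(P[120,320],P[120,272],g[120,320],P[92,240],g[92,240],P[45,328],P[88,288],g[88,288],P[180,316])
for side in(0,1):
    L=[]
    for v in range(100,150,2):
        z=P[v,:,2]; r=np.where((z>.046)&(z<.08)&(P[v,:,0]>.63)&(P[v,:,0]<.77))[0]
        if len(r)>30: L.append(P[v,r[0] if side==0 else r[-1]])
    L=np.array(L)
    if len(L):
        vx,vy,x0,y0=cv2.fitLine((L[:,:2]*1000).astype(np.float32),cv2.DIST_HUBER,0,.01,.01).ravel()
        t=(-80-y0)/vy; print("edge",len(L),np.degrees(np.arctan2(vy,vx))%180,"x at y=-80:",x0+t*vx,L[:,2].min(),L[:,2].max())
cap=(g<60)&(P[...,2]>.09)&(P[...,2]<.12)&(P[...,0]<.66)&(P[...,1]>-.13)&(P[...,0]>.58)
def mar(q,n): print(n,len(q),cv2.minAreaRect((q[:,:2]*1000).astype(np.float32)) if len(q) else 0, q[:,2].mean() if len(q) else 0)
mar(P[cap],"cap")
m=np.zeros_like(cap);m[100:150,285:350]=1;m&=(P[...,2]>.035)
q=P[m];A=np.c_[q[:,:2],np.ones(len(q))];s=np.linalg.lstsq(A,q[:,2],rcond=None)[0];print("deck",s, "z at(.693,-.10)",s@[.693,-.1,1])
m=(P[...,2]>.105)&(P[...,1]>-.08)&(P[...,1]<.02)&(P[...,0]>.64)&(P[...,0]<.76);mar(P[m],"roller")
for u0,u1 in((276,300),(346,368)):
    m=np.zeros_like(cap);m[78:98,u0:u1]=1;m&=(P[...,2]>.067)&(P[...,2]<.08);mar(P[m],"prong")
m=(abs(P[...,0]-.6886)<.04)&(P[...,1]<-.09)&(P[...,1]>-.2)
q=P[m];z=.221-.0468+.033;mar(q[abs(q[:,2]-z)<.003],"chock33")
```

```text
[ 0.69175818 -0.10481606  0.0451015 ] [ 0.64023725 -0.10421732  0.05360225] 175.66666666666666 [ 0.620215   -0.07641166  0.10504394] 39.333333333333336 [ 0.69762204 -0.03971264  0.11307988] [ 0.65790533 -0.07170788  0.0490812 ] 44.333333333333336 [ 0.68801012 -0.13243814  0.19818428]
edge 11 84.25872 x at y=-80: 638.0468 0.05428838991646351 0.057725433603206304
edge 11 86.654015 x at y=-80: 748.2397 0.055707315911539795 0.058204430396899584
cap 819 ((619.6262817382812, -76.33291625976562), (24.75277328491211, 24.87236976623535), 85.68763732910156) 0.10521606962568675
deck [0.00446148 0.24179472 0.07235763] z at(.693,-.10) 0.051269968391975645
roller 5472 ((697.0427856445312, -38.28682327270508), (41.41169357299805, 92.69617462158203), 85.01778411865234) 0.11009903588794802
prong 75 ((657.0362548828125, -67.90151977539062), (6.439568042755127, 9.829933166503906), 86.86285400390625) 0.07202799428027379
prong 72 ((730.6298828125, -73.7713851928711), (6.51147985458374, 9.992266654968262), 81.6049575805664) 0.07196731061170117
chock33 2190 ((687.8508911132812, -156.3427734375), (38.172176361083984, 40.19444274902344), 89.67637634277344) 0.2072405506947382
```

```bash
cat >> h.py <<'E'
H=1.4905; O=np.array([.6965,-.038]); A=.1046; U=np.array([np.cos(H),np.sin(H)]); V=np.array([-U[1],U[0]])
def chock_tcp(xc,up=0.):  # tcp pose for chock origin at rack x = xc (m), up = height above deck
    p=O+U*(xc-.0253); return [*p,.052+.105*xc+.0444+up],[np.pi,-A,H]
def xc_now():
    o=observe(); d=o["position"][:2]-O; x=d@U+.0253; return x*1e3,d@V*1e3,(o["position"][2]-(.052+.105*x+.0444))*1e3
E
python3 - <<'E'
from h import *
p,r=chock_tcp(-.066,.02); print(p,rel(p,r))
E
```

```text
[np.float64(0.6891768206536467), np.float64(-0.1290058297267881), 0.10947] (array([ 3.31,  0.04, 11.19]), array([-0.004 ,  0.1051,  0.0802]))
```

Emit:
{"fn": "play_rows", "kwargs": {
  "motion": [
    [1.5,0,0,0,0.035,0.03,-1],
    [3.3,0,2,0,0.07,0.06,-1],
    [3.3,0,6,0,0.105,0.08,-1],
    [3.3,0.05,9.5,-0.004,0.105,0.08,-1],
    [3.3,0.05,11.2,-0.004,0.105,0.08,-1]
  ]
}}

```text
clock: 5.25
position: [0.6881, -0.129, 0.1062]
tool_rot: [-3.138, -0.105, 1.49]
force: [0.4, -0.2, -2.5]
grip_width: 0.0176
finger_force: 60.2
```

Emit:
{"fn": "play_rows", "kwargs": {
  "motion": [
    [0,0,0,0,0,0,-1],
    [0,0,0,0,0,0,-1],
    [0,0,0,0,0,0,-1],
    [0,0,0,0,0,0,-1],
    [0,0,0,0,0,0,-1]
  ]
}}

```text
clock: 5.75
position: [0.6903, -0.1282, 0.1099]
tool_rot: [3.14, -0.105, 1.492]
force: [-0.0, -0.5, -2.5]
grip_width: 0.0175
finger_force: 60.2
```

Run:
```python
from h import *
st();print(xc_now())
p,r=chock_tcp(-.066,.0); print(rel(p,r))
p,d,c=grab("wrist"); P=cloud(d,c); save("pics/w3.png",p)
p,d,c=grab("scene"); save("pics/s3.png",cv2.resize(p[130:290,270:450],(720,600)))
```

```text
5.75 [ 0.6903 -0.1282  0.1099] [ 3.1405 -0.1047  1.4918] F [-0.02 -0.47 -2.49] M [-0.178  0.064 -0.021] w 0.01750068556857077 60.205196840688586
(np.float64(-65.10443861247168), np.float64(-1.0047449882127157), np.float64(20.368757540027524))
(array([-0.3 , -0.1 ,  2.03]), array([ 0.001 , -0.0001,  0.0013]))
```

View pics/s3.png

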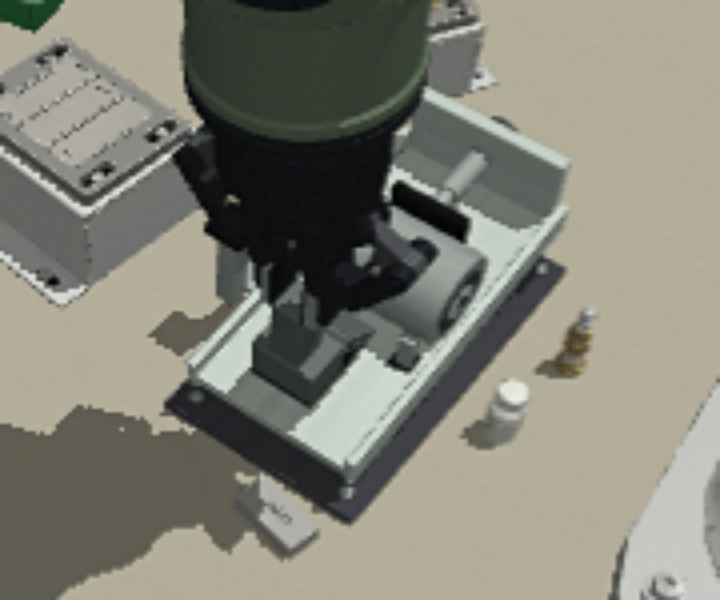

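The scene crop shows the chock held over the low deck, level with the slope, centred between the cheeks. The black pad is just beyond the roller at about (430,205).

Emit:
{"fn": "play_rows", "kwargs": {
  "motion": [
    [0,-0.1,0.5,0,0,0,-1],
    [0,-0.1,1,0,0,0,-1],
    [0,-0.1,1.4,0,0,0,-1],
    [0,-0.1,1.7,0,0,0,-1],
    [0,-0.1,1.8,0,0,0,-1]
  ]
}}

```text
clock: 6.35
position: [0.6888, -0.126, 0.0904]
tool_rot: [-3.141, -0.105, 1.492]
force: [0.0, -0.0, -2.7]
grip_width: 0.0173
finger_force: 60.2
```

Run:
```python
from h import *
st();print(xc_now())
for f in("top","scene","w2"):
    D=np.load(f"/tmp/{f}.npz");P=D["P"];g=D["p"].astype(float).mean(2)
    d=P[...,:2]-O;x=d@U;y=d@V;h=P[...,2]-(.052+.105*x)
    m=(h>.022)&(h<.036)&(abs(y)<.027)&(x>.025)&(x<.095)&(g<60)
    if m.sum(): print(f,m.sum(),"pad x",np.percentile(x[m],[1,5,50,95])*1e3,"y",y[m].min(),y[m].max())
    m=(h>.045)&(abs(y)<.05)&(x>-.04)&(x<.06)
    print(" roller x", (x[m].min()+x[m].max())/2)
```

```text
6.35 [ 0.6888 -0.126   0.0904] [-3.1408 -0.1052  1.4917] F [ 0.04 -0.   -2.74] M [-0.154  0.034 -0.033] w 0.017277396459393836 60.19871903001331
(np.float64(-63.05056675810386), np.float64(0.6198762637933657), np.float64(0.6370736089772039))
top 5 pad x [37.69093064 37.70219327 38.45589299 39.08400114] y -0.017151922816351493 -0.006703854958576499
 roller x 0.007218300509382996
scene 55 pad x [35.87417635 36.37769305 37.75566563 38.8823487 ] y -0.026892968695268138 0.02040415979595418
 roller x 0.005172120025823557
w2 104 pad x [37.191633   37.31883339 37.89089234 38.4579539 ] y -0.022573773030417545 0.019185734999658966
 roller x -0.0015133090389054978
```

Emit:
{"fn": "play_rows", "kwargs": {
  "motion": [
    [0,0,0.03,0,0,0,-1],
    [0,0,0.05,0,0,0,-1],
    [0,0,0.05,0,0,0,-1],
    [0,0,0.05,0,0,0,-1],
    [0,0,0.05,0,0,0,-1]
  ]
}}

```text
clock: 6.85
position: [0.689, -0.1261, 0.0906]
tool_rot: [-3.142, -0.105, 1.492]
force: [-0.2, -0.2, -2.5]
grip_width: 0.0177
finger_force: 60.2
```

Emit:
{"fn": "play_rows", "kwargs": {
  "motion": [
    [0,0,0.03,0,0,0,-1],
    [0,0,0.05,0,0,0,-1],
    [0,0,0.05,0,0,0,-1],
    [0,0,0.05,0,0,0,-1],
    [0,0,0.05,0,0,0,-1]
  ]
}}

```text
clock: 7.35
position: [0.689, -0.1261, 0.09]
tool_rot: [-3.141, -0.105, 1.492]
force: [-1.1, -1.1, 0.4]
grip_width: 0.0177
finger_force: 60.3
```

Emit:
{"fn": "play_rows", "kwargs": {
  "motion": [
    [0,0,0.03,0,0,0,-1],
    [0,0,0.05,0,0,0,-1],
    [0,0,0.05,0,0,0,-1],
    [0,0,0.05,0,0,0,-1],
    [0,0,0.05,0,0,0,-1]
  ]
}}

```text
clock: 7.85
position: [0.6891, -0.1262, 0.09]
tool_rot: [3.141, -0.105, 1.491]
force: [-2.1, -1.1, 5.4]
grip_width: 0.0174
finger_force: 61.1
```

Run:
```python
from h import *
st();print(xc_now())
```

```text
7.85 [ 0.6891 -0.1262  0.09  ] [ 3.1414 -0.1048  1.4915] F [-2.07 -1.06  5.42] M [-0.309  0.527  0.031] w 0.017421967534073164 61.06754394597374
(np.float64(-63.206722057988124), np.float64(0.28390839613969027), np.float64(0.19004671796755968))
```

Seated on the deck, flat. Easing the downward press, then pushing uphill.

Emit:
{"fn": "play_rows", "kwargs": {
  "motion": [
    [0,0,-0.04,0,0,0,-1],
    [0.2,0,-0.05,0,0,0,-1],
    [0.5,0,-0.05,0,0,0,-1],
    [0.8,0,-0.05,0,0,0,-1],
    [1,0,-0.05,0,0,0,-1]
  ]
}}

```text
clock: 8.35
position: [0.6902, -0.1199, 0.0926]
tool_rot: [3.14, -0.101, 1.489]
force: [-0.3, -0.5, -2.1]
grip_width: 0.0176
finger_force: 60.6
```

Emit:
{"fn": "play_rows", "kwargs": {
  "motion": [
    [0.1,0,0,0,0,0,-1],
    [0.2,0,0,0,0,0,-1],
    [0.3,0,0,0,0,0,-1],
    [0.4,0,0,0,0,0,-1],
    [0.5,0,0,0,0,0,-1]
  ]
}}

```text
clock: 8.85
position: [0.6906, -0.1138, 0.0928]
tool_rot: [3.14, -0.102, 1.49]
force: [-6.2, -14.7, 19.1]
grip_width: 0.0175
finger_force: 63.0
```

Run:
```python
from h import *
st();print(xc_now())
```

```text
8.85 [ 0.6906 -0.1138  0.0928] [ 3.1401 -0.1018  1.4902] F [ -6.16 -14.67  19.09] M [-3.115  1.313  0.099] w 0.017463385422547894 62.9957181494683
(np.float64(-50.73429821602087), np.float64(-0.2247244868288063), np.float64(1.7374388986782507))
```

Emit:
{"fn": "play_rows", "kwargs": {
  "motion": [
    [0,0,-0.05,0,0,0,-1],
    [0,0,-0.05,0,0,0,-1],
    [0,0,-0.05,0,0,0,-1],
    [0,0,-0.05,0,0,0,-1],
    [0,0,-0.05,0,0,0,-1]
  ]
}}

```text
clock: 9.35
position: [0.6905, -0.1136, 0.093]
tool_rot: [3.14, -0.102, 1.49]
force: [-5.1, -12.1, 13.1]
grip_width: 0.0173
finger_force: 62.3
```

Run:
```python
from h import *
st();print(xc_now())
p,d,c=grab("scene"); save("pics/s4.png",cv2.resize(p[150:270,290:430],(700,600)))
```

```text
9.35 [ 0.6905 -0.1136  0.093 ] [ 3.1404 -0.1023  1.4902] F [ -5.08 -12.11  13.09] M [-2.704  0.939  0.069] w 0.017318237007040587 62.27486743591726
(np.float64(-50.56839782561462), np.float64(-0.08975589820362107), np.float64(1.892356529056574))
```

View pics/s4.png

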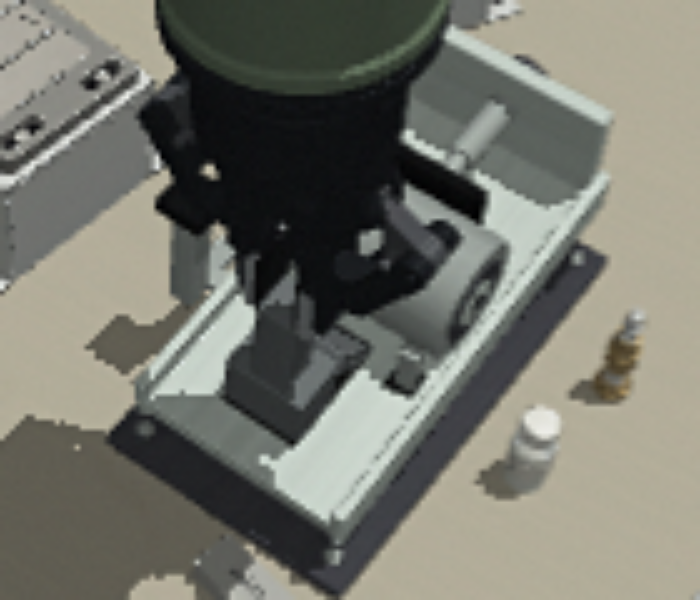

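The crop shows the chock still short of the roller, but it is dragging, with about 13 N up and 12 N back. It has probably tipped toe-down in the grip. I'll let it go so it lies flat, then regrip lower and harder.

Emit:
{"fn": "play_rows", "kwargs": {
  "motion": [
    [-0.1,0,-0.1,0,0,0,-1],
    [-0.1,0,-0.1,0,0,0,-0.6],
    [-0.1,0,0,0,0,0,-0.2],
    [-0.1,0,0,0,0,0,0],
    [-0.1,0,0,0,0,0,0]
  ]
}}

```text
clock: 9.9
position: [0.6901, -0.1118, 0.0918]
tool_rot: [-3.141, -0.105, 1.492]
force: [-0.6, -0.2, 0.2]
grip_width: 0.0425
finger_force: 0.0
```

Emit:
{"fn": "play_rows", "kwargs": {
  "motion": [
    [0,0,0,0,0,0,0],
    [0,0,0,0,0,0,0],
    [0,0,0,0,0,0,0],
    [0,0,0,0,0,0,0],
    [0,0,0,0,0,0,0]
  ]
}}

```text
clock: 10.4
position: [0.6901, -0.1123, 0.092]
tool_rot: [-3.141, -0.105, 1.492]
force: [-0.3, -0.1, 0.5]
grip_width: 0.0429
finger_force: 0.0
```

Run:
```python
from h import *
st();print(xc_now())
p,d,c=grab("wrist");P=cloud(d,c); save("pics/w5.png",p)
np.savez("/tmp/w5.npz",P=P,p=p)
dd=P[...,:2]-O;x=dd@U;y=dd@V;h=P[...,2]-(.052+.105*x)
# along centre strip: profile h(x)
for y0 in(-.014,.014):
  for lo in np.arange(-.1,.04,.006):
    m=(abs(y-y0)<.003)&(x>=lo)&(x<lo+.006)&(h<.1)&(h>-.02)
    if m.sum(): print(y0,round((lo+.003)*1e3),m.sum(),np.round(np.median(h[m])*1e3,1),end=" | ")
  print()
```

```text
10.4 [ 0.6901 -0.1123  0.092 ] [-3.1414 -0.105   1.4916] F [-0.3  -0.11  0.47] M [-0.084  0.041  0.001] w 0.042928661632519564 0.0
(np.float64(-49.23325287305044), np.float64(0.4448098489330529), np.float64(0.7321919157078083))
-0.014 -91 2 32.6 | -0.014 -85 66 33.6 | -0.014 -79 65 33.5 | -0.014 -73 69 33.6 | -0.014 -67 75 33.4 | -0.014 -61 82 33.2 | -0.014 -55 80 32.0 | -0.014 -49 83 28.2 | -0.014 -43 80 22.4 | -0.014 -37 72 17.1 | -0.014 -31 44 14.1 | -0.014 -25 109 50.4 | -0.014 -19 116 56.0 | -0.014 -13 132 58.8 | -0.014 -7 150 60.2 | -0.014 -1 149 60.4 | -0.014 5 147 59.2 | -0.014 11 143 57.0 | -0.014 17 131 53.4 | -0.014 23 102 47.5 | -0.014 29 33 40.0 | -0.014 35 130 41.3 | -0.014 41 247 42.6 | 
0.014 -91 9 82.7 | 0.014 -85 48 82.5 | 0.014 -79 63 82.0 | 0.014 -73 105 74.6 | 0.014 -67 136 40.1 | 0.014 -61 87 33.4 | 0.014 -55 79 32.3 | 0.014 -49 97 27.8 | 0.014 -43 93 21.7 | 0.014 -37 82 16.9 | 0.014 -31 47 14.3 | 0.014 -25 106 50.1 | 0.014 -19 125 56.1 | 0.014 -13 128 58.8 | 0.014 -7 154 60.2 | 0.014 -1 140 60.4 | 0.014 5 142 59.3 | 0.014 11 144 57.0 | 0.014 17 132 53.3 | 0.014 23 101 47.6 | 0.014 29 33 39.8 | 0.014 35 140 41.6 | 0.014 41 232 42.5 |
```

View pics/w5.png

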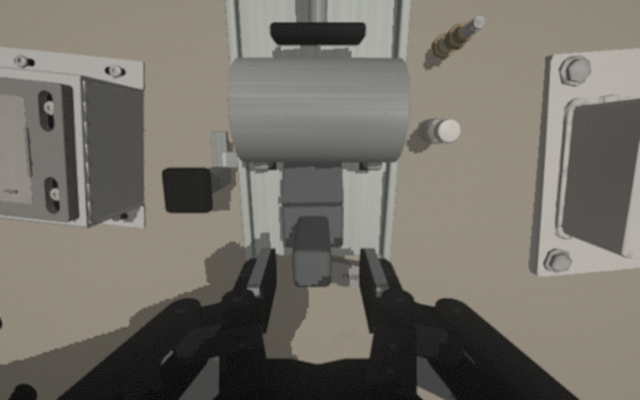

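The wrist view shows the released chock lying flat at (312,200), toe towards the roller at (320,110), with a gap of about 6 mm between them. The pad is at (318,33).

Emit:
{"fn": "play_rows", "kwargs": {
  "motion": [
    [-0.15,-0.15,0.2,0,0,0,0],
    [-0.3,-0.15,0.4,0,0,0,0],
    [-0.3,-0.15,0.4,0,0,0,0],
    [-0.3,-0.15,0.4,0,0,0,-0.4],
    [-0.3,-0.15,0.4,0,0,0,-1]
  ],
  "squeeze": 100
}}

```text
clock: 10.95
position: [0.6885, -0.1148, 0.0881]
tool_rot: [-3.142, -0.105, 1.492]
force: [-1.6, -0.6, 5.0]
grip_width: 0.0166
finger_force: 98.0
```

Emit:
{"fn": "play_rows", "kwargs": {
  "motion": [
    [0,0,0,0,0,0,-1],
    [0,0,0,0,0,0,-1],
    [0,0,0,0,0,0,-1],
    [0,0,0,0,0,0,-1],
    [0,0,0,0,0,0,-1]
  ]
}}

```text
clock: 11.45
position: [0.6885, -0.1147, 0.0881]
tool_rot: [3.142, -0.105, 1.492]
force: [-2.1, -1.2, 5.6]
grip_width: 0.0164
finger_force: 98.5
```

Run:
```python
from h import *
st();print(xc_now())
```

```text
11.45 [ 0.6885 -0.1147  0.0881] [ 3.1415 -0.1049  1.4917] F [-2.13 -1.2   5.64] M [-0.08   0.489  0.117] w 0.01641208160059626 98.53306892327964
(np.float64(-51.81070898424837), np.float64(1.8563446496243081), np.float64(-2.8539379653914345))
```

Emit:
{"fn": "play_rows", "kwargs": {
  "motion": [
    [0,0,-0.02,0,0,0,-1],
    [0,0,-0.05,0,0,0,-1],
    [0,0,-0.05,0,0,0,-1],
    [0,0,-0.05,0,0,0,-1],
    [0,0,-0.05,0,0,0,-1]
  ]
}}

```text
clock: 11.95
position: [0.6883, -0.1146, 0.0881]
tool_rot: [-3.141, -0.105, 1.492]
force: [-0.7, 0.4, 1.4]
grip_width: 0.0167
finger_force: 98.3
```

Run:
```python
from h import *
st();print(xc_now())
```

```text
11.95 [ 0.6883 -0.1146  0.0881] [-3.1413 -0.1051  1.4917] F [-0.66  0.39  1.45] M [-0.104  0.244  0.044] w 0.0166743379386684 98.26386909931898
(np.float64(-51.74864085508551), np.float64(1.9774117568020904), np.float64(-2.833561054489911))
```

Emit:
{"fn": "play_rows", "kwargs": {
  "motion": [
    [0,0,-0.04,0,0,0,-1],
    [0.05,0,-0.04,0,0,0,-1],
    [0.1,0,-0.04,0,0,0,-1],
    [0.15,0,-0.04,0,0,0,-1],
    [0.2,0,-0.04,0,0,0,-1]
  ]
}}

```text
clock: 12.45
position: [0.6885, -0.1127, 0.0887]
tool_rot: [-3.141, -0.105, 1.492]
force: [0.2, -0.6, -2.9]
grip_width: 0.017
finger_force: 98.0
```

Emit:
{"fn": "play_rows", "kwargs": {
  "motion": [
    [0.05,0,0,0,0,0,-1],
    [0.1,0,0,0,0,0,-1],
    [0.15,0,0,0,0,0,-1],
    [0.2,0,0,0,0,0,-1],
    [0.2,0,0,0,0,0,-1]
  ]
}}

```text
clock: 12.95
position: [0.6887, -0.1107, 0.089]
tool_rot: [-3.141, -0.105, 1.492]
force: [-0.3, 0.4, -1.6]
grip_width: 0.017
finger_force: 98.0
```

Run:
```python
from h import *
st();print(xc_now())
```

```text
12.95 [ 0.6887 -0.1107  0.089 ] [-3.1414 -0.1051  1.4917] F [-0.33  0.43 -1.58] M [-0.208 -0.03   0.042] w 0.0170446407850066 97.95928257750347
(np.float64(-47.796485265374585), np.float64(1.9529084242134511), np.float64(-2.3552106422948524))
```

Emit:
{"fn": "play_rows", "kwargs": {
  "motion": [
    [0.1,0,0,0,0,0,-1],
    [0.2,0,0,0,0,0,-1],
    [0.3,0,0,0,0,0,-1],
    [0.4,0,0,0,0,0,-1],
    [0.4,0,0,0,0,0,-1]
  ]
}}

```text
clock: 13.45
position: [0.689, -0.1066, 0.0895]
tool_rot: [-3.141, -0.105, 1.492]
force: [-0.3, 0.4, -2.5]
grip_width: 0.0164
finger_force: 98.0
```

```bash
cat >> h.py <<'E'
def meas(n=6):
    F=[];X=[]
    for _ in range(n):
        p,d,c=grab("wrist"); o=observe(); F.append(o["force"]); X.append(xc_now())
    F=np.array(F); P=cloud(d,c); D=P[...,:2]-O; x=D@U; y=D@V; h=P[...,2]-(.052+.105*x); g=p.astype(float).mean(2)
    u3=np.array([U[0]*np.cos(A),U[1]*np.cos(A),np.sin(A)]); n3=np.array([-U[0]*np.sin(A),-U[1]*np.sin(A),np.cos(A)])
    m=(h>.045)&(abs(y)<.03)&(x>-.04)&(x<.06); q=np.c_[x[m],h[m]]
    # circle centre by lsq with fixed radius 30 mm (deck frame)
    from scipy.optimize import least_squares
    s=least_squares(lambda c:np.hypot(q[:,0]-c[0],(q[:,1]-c[1]))-.03,[0,.03],loss="soft_l1",f_scale=.001).x
    w=(h>.024)&(h<.034)&(abs(y)<.024)&(x>s[0]+.02)&(x<.11)&(g<60)
    f=(h>.018)&(h<.03)&(abs(y-.0)<.018)&(x<s[0]-.025)&(x>s[0]-.06)
    print("clk",observe()["clock"],"along",(F@u3).mean().round(2),"normal",(F@n3).mean().round(2),"std",(F@u3).std().round(2),"tcp",np.mean(X,0).round(2),"roller",(s*1e3).round(2),"pad",w.sum(),(np.percentile(x[w],[2,10,50])*1e3).round(1) if w.sum() else 0,"chock",np.round(np.median(x[f]+h[f])*1e3-33,2) if f.sum() else 0)
E
python3 -c "
from h import *
meas()"
```

```text
clk 13.75 along -0.69 normal -2.19 std 0.49 tcp [-43.9    1.97  -2.38] roller [-2.58 30.64] pad 241 [37.  37.1 37.6] chock -45.62
```

Emit:
{"fn": "play_rows", "kwargs": {
  "motion": [
    [0.1,0,0,0,0,0,-1],
    [0.2,0,0,0,0,0,-1],
    [0.3,0,0,0,0,0,-1],
    [0.3,0,0,0,0,0,-1],
    [0.3,0,0,0,0,0,-1]
  ]
}}

```text
clock: 14.25
position: [0.6892, -0.1042, 0.0898]
tool_rot: [-3.141, -0.105, 1.491]
force: [-0.3, -2.5, 0.8]
grip_width: 0.0166
finger_force: 98.2
```

```bash
python3 -c "
from h import *
meas()"
```

```text
clk 14.55 along -3.72 normal 0.76 std 0.36 tcp [-41.22   1.95  -2.29] roller [-2.43 30.65] pad 169 [37.1 37.2 37.5] chock -44.01
```

Emit:
{"fn": "play_rows", "kwargs": {
  "motion": [
    [0.1,0,0,0,0,0,-1],
    [0.2,0,0,0,0,0,-1],
    [0.3,0,0,0,0,0,-1],
    [0.3,0,0,0,0,0,-1],
    [0.3,0,0,0,0,0,-1]
  ]
}}

```text
clock: 15.05
position: [0.6895, -0.1027, 0.0905]
tool_rot: [3.141, -0.103, 1.491]
force: [-3.3, -9.3, 6.0]
grip_width: 0.0164
finger_force: 99.2
```

```bash
python3 -c "
from h import *
meas()"
```

```text
clk 15.35 along -9.67 normal 7.53 std 0.4 tcp [-39.73   1.82  -1.71] roller [-2.37 30.66] pad 165 [37.  37.1 37.6] chock -43.39
```

The chock is jamming because friction at the foot tips it toe-down in the grip. I'll release it so it lies flat, then push it from behind at its heel with shut fingers, which is stable.

Emit:
{"fn": "play_rows", "kwargs": {
  "motion": [
    [-0.15,0,-0.05,0,0,0,-1],
    [-0.3,0,-0.05,0,0,0,-1],
    [-0.3,0,-0.05,0,0,0,-0.4],
    [-0.3,0,-0.05,0,0,0,0],
    [-0.3,0,-0.05,0,0,0,0.1]
  ]
}}

```text
clock: 15.85
position: [0.6894, -0.1034, 0.0903]
tool_rot: [3.142, -0.106, 1.492]
force: [0.4, -0.1, -0.4]
grip_width: 0.0469
finger_force: 0.0
```

Emit:
{"fn": "play_rows", "kwargs": {
  "motion": [
    [0,0,0,0,0,0,0.1],
    [0,0,-1,0,0,0,0.1],
    [0,0,-3,0,0,0,0.1],
    [0,0,-5,0,0,0,0.1],
    [0,0,-6.5,0,0,0,0]
  ]
}}

```text
clock: 16.35
position: [0.6891, -0.1109, 0.1569]
tool_rot: [3.14, -0.105, 1.492]
force: [0.1, -0.3, 0.5]
grip_width: 0.0429
finger_force: 0.0
```

Emit:
{"fn": "play_rows", "kwargs": {
  "motion": [
    [-2,0,0,0,0,0,-0.5],
    [-4.5,0,0,0,0.05,0,-1],
    [-4.5,0,0,0,0.1,0,-1],
    [-4.5,0,0,0,0.15,0,-1],
    [-4.5,0,0,0,0.15,0,-1]
  ],
  "squeeze": 30
}}

```text
clock: 16.85
position: [0.6843, -0.1586, 0.149]
tool_rot: [-3.14, -0.255, 1.487]
force: [0.5, -0.7, 0.2]
grip_width: 0.0003
finger_force: 0.0
```

Run:
```python
from h import *
st(); meas(2)
p,d,c=grab("wrist"); P=cloud(d,c); D=P[...,:2]-O; x=D@U; y=D@V; h=P[...,2]-(.052+.105*x)
m=(abs(y)<.03)&(x>-.11)&(x<-.02)
b=m&(h>.08)&(h<.086); q=np.c_[x[b],y[b]]*1e3; print("block",cv2.minAreaRect(q.astype(np.float32)))
b=m&(h>.0305)&(h<.036); q=np.c_[x[b],y[b]]*1e3; print("33",cv2.minAreaRect(q.astype(np.float32)),np.median(h[b]))
print("rel xyz to heel start", [rel([*(O+U*X),.052+.105*X+.020],[np.pi,-A-.15,H]) for X in(-.096,)])
save("pics/w6.png",p)
```

```text
16.85 [ 0.6843 -0.1586  0.149 ] [-3.1398 -0.2555  1.4874] F [ 0.52 -0.68  0.2 ] M [-0.275  0.009  0.021] w 0.00029985222518843016 0.0
clk 16.95 along 0.9 normal -0.6 std 0.37 tcp [-93.75   2.21  63.  ] roller [-2.2  30.48] pad 285 [36.7 36.9 37.3] chock -44.07
block ((-71.11711120605469, 3.1311540603637695), (21.76126480102539, 19.7797794342041), 0.43449196219444275)
33 ((-53.73896789550781, 0.19964599609375), (49.162017822265625, 59.353729248046875), 0.035296473652124405) 0.033358962764348216
rel xyz to heel start [(array([-0.13,  0.2 ,  9.07]), array([-0.0008,  0.0005,  0.0015]))]
```

View pics/w6.png

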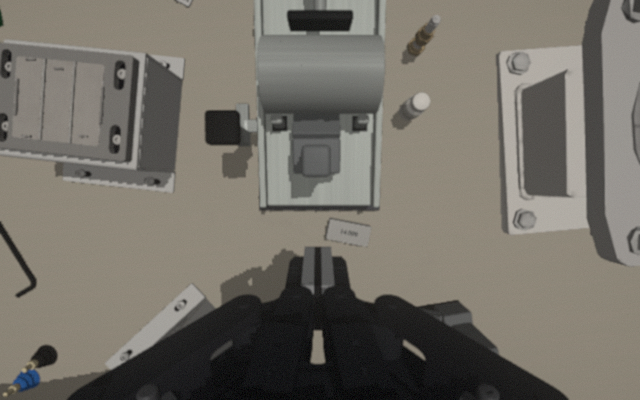

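The wrist view shows the chock flat between the prongs, grip block at (316,160), the shut fingers behind it, and the bystanders untouched. Lowering the fingers behind the heel.

Emit:
{"fn": "play_rows", "kwargs": {
  "motion": [
    [-0.1,-0.1,2,0,0,0,-1],
    [-0.1,-0.1,4.5,0,0,0,-1],
    [-0.1,-0.1,7,0,0,0,-1],
    [-0.1,-0.1,8.5,0,0,0,-1],
    [-0.1,-0.1,9,0,0,0,-1]
  ]
}}

```text
clock: 17.5
position: [0.6854, -0.1322, 0.0616]
tool_rot: [-3.14, -0.255, 1.493]
force: [1.4, -0.3, -0.5]
grip_width: 0.0001
finger_force: 0.0
```

```bash
cat >> h.py <<'E'
def fwd(X,hh,yy=.003):
    return rel([*(O+U*X+V*yy),.052+.105*X+hh],[np.pi,-A-.15,H])
E
python3 - <<'E'
from h import *
st(); o=observe();d=o["position"][:2]-O;X=d@U;print(X,d@V,o["position"][2]-.052-.105*X)
print(fwd(X+.006,.02)); meas(2)
E
```

```text
17.5 [ 0.6854 -0.1322  0.0616] [-3.1397 -0.255   1.493 ] F [ 1.35 -0.25 -0.5 ] M [-0.239  0.036 -0.014] w 0.0001209151780110719 0.0
-0.09480532784056261 0.003532802545450258 0.019582000160383972
(array([0.61, 0.05, 0.05]), array([-0.0025, -0.0004,  0.0025]))
clk 17.6 along -0.03 normal -0.65 std 0.03 tcp [-70.05   3.05 -26.68] roller [-2.2  30.45] pad 0 0 chock -44.16
```

Emit:
{"fn": "play_rows", "kwargs": {
  "motion": [
    [0.2,0,0.03,0,0,0,-1],
    [0.4,0,0.06,0,0,0,-1],
    [0.6,0,0.09,0,0,0,-1],
    [0.8,0,0.12,0,0,0,-1],
    [0.9,0,0.14,0,0,0,-1]
  ]
}}

```text
clock: 18.1
position: [0.6867, -0.1243, 0.064]
tool_rot: [3.141, -0.255, 1.492]
force: [0.4, -0.4, -0.4]
grip_width: 0.0002
finger_force: 0.0
```

Run:
```python
from h import *
meas(3)
```

```text
clk 18.25 along -0.84 normal -0.26 std 0.43 tcp [-61.52   2.92 -26.11] roller [-2.27 30.45] pad 759 [36.8 37.  37.5] chock -44.13
```

Emit:
{"fn": "play_rows", "kwargs": {
  "motion": [
    [0.1,0,0.015,0,0,0,-1],
    [0.2,0,0.03,0,0,0,-1],
    [0.3,0,0.045,0,0,0,-1],
    [0.4,0,0.06,0,0,0,-1],
    [0.4,0,0.06,0,0,0,-1]
  ]
}}

```text
clock: 18.75
position: [0.6869, -0.1202, 0.0642]
tool_rot: [-3.141, -0.255, 1.492]
force: [0.2, 0.9, 0.1]
grip_width: -0.0003
finger_force: 0.0
```

Run:
```python
from h import *
meas(3)
```

```text
clk 18.9 along -0.4 normal -0.35 std 0.83 tcp [-57.68   2.95 -26.19] roller [-2.3  30.46] pad 724 [36.7 36.9 37.4] chock -44.16
```

Emit:
{"fn": "play_rows", "kwargs": {
  "motion": [
    [0.1,0,0.015,0,0,0,-1],
    [0.2,0,0.03,0,0,0,-1],
    [0.3,0,0.045,0,0,0,-1],
    [0.3,0,0.045,0,0,0,-1],
    [0.3,0,0.045,0,0,0,-1]
  ]
}}

```text
clock: 19.4
position: [0.6872, -0.118, 0.0646]
tool_rot: [-3.142, -0.255, 1.491]
force: [0.0, -4.2, 2.7]
grip_width: -0.0001
finger_force: 2.1
```

Run:
```python
from h import *
meas(3)
```

```text
clk 19.55 along -4.85 normal 3.62 std 0.26 tcp [-55.14   2.88 -26.06] roller [-2.3  30.47] pad 685 [36.6 36.9 37.4] chock -43.92
```

Emit:
{"fn": "play_rows", "kwargs": {
  "motion": [
    [0.1,0,0.015,0,0,0,-1],
    [0.2,0,0.03,0,0,0,-1],
    [0.3,0,0.045,0,0,0,-1],
    [0.3,0,0.045,0,0,0,-1],
    [0.3,0,0.045,0,0,0,-1]
  ]
}}

```text
clock: 20.05
position: [0.6876, -0.115, 0.065]
tool_rot: [3.141, -0.255, 1.491]
force: [-0.1, -5.2, 4.9]
grip_width: -0.0002
finger_force: 2.7
```

Run:
```python
from h import *
meas(3)
```

```text
clk 20.2 along -5.0 normal 4.43 std 0.37 tcp [-52.18   2.73 -25.96] roller [-1.95 30.48] pad 620 [36.6 36.8 37.3] chock -42.19
```

Emit:
{"fn": "play_rows", "kwargs": {
  "motion": [
    [0.1,0,0.015,0,0,0,-1],
    [0.2,0,0.03,0,0,0,-1],
    [0.3,0,0.045,0,0,0,-1],
    [0.4,0,0.06,0,0,0,-1],
    [0.4,0,0.06,0,0,0,-1]
  ]
}}

```text
clock: 20.7
position: [0.6881, -0.1114, 0.0656]
tool_rot: [3.141, -0.254, 1.491]
force: [-1.3, -7.4, 7.1]
grip_width: 0.0001
finger_force: 3.7
```

Run:
```python
from h import *
meas(3)
```

```text
clk 20.85 along -6.39 normal 7.24 std 0.21 tcp [-48.53   2.53 -25.71] roller [-1.42 30.61] pad 585 [36.4 36.7 37.2] chock -39.96
```

Emit:
{"fn": "play_rows", "kwargs": {
  "motion": [
    [0.1,0,0.015,0,0,0,-1],
    [0.2,0,0.03,0,0,0,-1],
    [0.3,0,0.045,0,0,0,-1],
    [0.3,0,0.045,0,0,0,-1],
    [0.3,0,0.045,0,0,0,-1]
  ]
}}

```text
clock: 21.35
position: [0.6885, -0.1092, 0.0662]
tool_rot: [3.14, -0.253, 1.491]
force: [-2.1, -10.2, 9.8]
grip_width: 0.0002
finger_force: 5.7
```

Run:
```python
from h import *
meas(3)
```

```text
clk 21.5 along -9.41 normal 10.4 std 0.24 tcp [-46.33   2.25 -25.32] roller [-0.97 30.62] pad 472 [36.5 36.7 37.2] chock -38.59
```

The push at 20 mm height lifts the heel. I'll back off, lean the tool back further and push near the deck instead.

Emit:
{"fn": "play_rows", "kwargs": {
  "motion": [
    [-0.5,0,-0.08,0,0,0,-1],
    [-1,0,-0.15,0,0,0,-1],
    [-1.5,0,-0.23,0,0,0,-1],
    [-2,0,-0.3,0,0,0,-1],
    [-2.3,0,-0.35,0,0,0,-1]
  ]
}}

```text
clock: 22.0
position: [0.686, -0.131, 0.0629]
tool_rot: [-3.141, -0.255, 1.491]
force: [-0.2, -0.3, 0.4]
grip_width: 0.0001
finger_force: 0.0
```

Emit:
{"fn": "play_rows", "kwargs": {
  "motion": [
    [0,0,0,0,0.08,0,-1],
    [0,0,0,0,0.16,0,-1],
    [0,0,0,0,0.24,0,-1],
    [0,0,0,0,0.3,0,-1],
    [0,0,0,0,0.3,0,-1]
  ]
}}

```text
clock: 22.5
position: [0.6853, -0.1331, 0.0614]
tool_rot: [-3.139, -0.557, 1.487]
force: [-0.3, -0.5, -0.0]
grip_width: 0.0
finger_force: 0.0
```

```bash
sed -i 's/-A-.15,H/-A-.45,H/' h.py
python3 - <<'E'
from h import *
st(); meas(2); o=observe();d=o["position"][:2]-O;X=d@U;print(X,d@V,o["position"][2]-.052-.105*X, o["qpos"].round(2))
print(fwd(-.095,.007)); 
p,d,c=grab("wrist"); P=cloud(d,c); D=P[...,:2]-O; x=D@U; y=D@V; h=P[...,2]-(.052+.105*x)
b=(abs(y)<.03)&(x>-.11)&(x<-.02)&(h>.08)&(h<.086); q=np.c_[x[b],y[b]]*1e3; print("block",cv2.minAreaRect(q.astype(np.float32)))
E
```

```text
22.5 [ 0.6853 -0.1331  0.0614] [-3.139  -0.5565  1.4866] F [-0.27 -0.5  -0.04] M [-0.62   0.063 -0.046] w 4.845664062109154e-06 0.0
clk 22.6 along 0.38 normal -0.48 std 0.66 tcp [-68.24   3.11 -26.64] roller [-2.23 30.48] pad 224 [36.2 36.5 37.1] chock -43.77
-0.09291653558151536 0.0029655752382251304 0.0207305973859616 [ 0.72  1.   -0.67  1.33  0.01  1.04  0.2 ]
(array([-0.91, -0.  ,  1.08]), array([-0.0009,  0.0003,  0.0005]))
block ((-71.35404205322266, 3.0860681533813477), (21.817020416259766, 19.824134826660156), 0.08668860048055649)
```

Emit:
{"fn": "play_rows", "kwargs": {
  "motion": [
    [-0.3,0,0.3,0,0,0,-1],
    [-0.6,0,0.6,0,0,0,-1],
    [-0.9,0,0.9,0,0,0,-1],
    [-0.9,0,1.05,0,0,0,-1],
    [-0.9,0,1.05,0,0,0,-1]
  ]
}}

```text
clock: 23.15
position: [0.6858, -0.1323, 0.0492]
tool_rot: [-3.141, -0.555, 1.492]
force: [-0.2, -0.4, -0.2]
grip_width: -0.0
finger_force: 0.0
```

Emit:
{"fn": "play_rows", "kwargs": {
  "motion": [
    [0.2,0,0.1,0,0,0,-1],
    [0.4,0,0.2,0,0,0,-1],
    [0.6,0,0.3,0,0,0,-1],
    [0.8,0,0.39,0,0,0,-1],
    [0.9,0,0.435,0,0,0,-1]
  ]
}}

```text
clock: 23.65
position: [0.6868, -0.1224, 0.0507]
tool_rot: [-3.141, -0.555, 1.492]
force: [-0.5, 0.0, -1.0]
grip_width: -0.0001
finger_force: 0.0
```

Run:
```python
from h import *
st(); meas(2); o=observe();d=o["position"][:2]-O;X=d@U;print(X,d@V,o["position"][2]-.052-.105*X)
```

```text
23.65 [ 0.6868 -0.1224  0.0507] [-3.1415 -0.5551  1.4919] F [-0.5   0.05 -1.01] M [-0.561  0.046 -0.006] w -0.00012179565085485158 0.0
clk 23.75 along -0.59 normal 0.26 std 0.57 tcp [-59.61   2.94 -39.51] roller [-2.25 30.48] pad 249 [36.2 36.5 37.1] chock -43.96
-0.08499943995164054 0.002960267665447517 0.007516956457685414
```

Emit:
{"fn": "play_rows", "kwargs": {
  "motion": [
    [0.12,0,0.06,0,0,0,-1],
    [0.25,0,0.12,0,0,0,-1],
    [0.38,0,0.18,0,0,0,-1],
    [0.5,0,0.24,0,0,0,-1],
    [0.54,0,0.26,0,0,0,-1]
  ]
}}

```text
clock: 24.25
position: [0.6872, -0.1166, 0.0512]
tool_rot: [-3.141, -0.555, 1.492]
force: [0.8, 0.5, -0.0]
grip_width: 0.0003
finger_force: 0.0
```

Run:
```python
from h import *
meas(3)
```

```text
clk 24.4 along -0.29 normal -0.52 std 0.32 tcp [-53.89   2.96 -39.59] roller [-2.21 30.51] pad 266 [36.1 36.4 37. ] chock -44.05
```

Emit:
{"fn": "play_rows", "kwargs": {
  "motion": [
    [0.1,0,0.048,0,0,0,-1],
    [0.2,0,0.096,0,0,0,-1],
    [0.3,0,0.145,0,0,0,-1],
    [0.36,0,0.174,0,0,0,-1],
    [0.36,0,0.174,0,0,0,-1]
  ]
}}

```text
clock: 24.9
position: [0.6875, -0.1127, 0.0516]
tool_rot: [-3.141, -0.555, 1.492]
force: [0.4, 0.4, -0.7]
grip_width: 0.0
finger_force: 0.0
```

Run:
```python
from h import *
meas(3)
```

```text
clk 25.05 along 0.18 normal 0.24 std 0.45 tcp [-50.01   2.96 -39.59] roller [-2.19 30.52] pad 357 [35.8 36.3 36.9] chock -44.04
```

Emit:
{"fn": "play_rows", "kwargs": {
  "motion": [
    [0.1,0,0.048,0,0,0,-1],
    [0.2,0,0.096,0,0,0,-1],
    [0.3,0,0.145,0,0,0,-1],
    [0.36,0,0.174,0,0,0,-1],
    [0.36,0,0.174,0,0,0,-1]
  ]
}}

```text
clock: 25.55
position: [0.6878, -0.1087, 0.052]
tool_rot: [-3.141, -0.555, 1.492]
force: [-0.8, 0.4, 0.6]
grip_width: -0.0003
finger_force: 0.0
```

Run:
```python
from h import *
meas(3)
p,d,c=grab("scene"); save("pics/s7.png",cv2.resize(p[150:270,290:430],(700,600)))
```

```text
clk 25.7 along -0.16 normal 0.47 std 0.23 tcp [-46.03   2.96 -39.59] roller [-2.18 30.53] pad 458 [36.6 36.9 37.4] chock -44.14
```

View pics/s7.png

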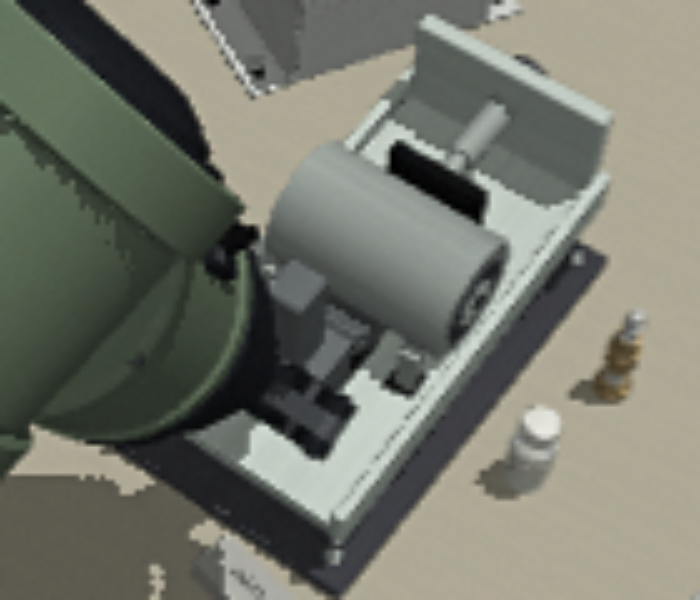

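The scene crop shows the fingers behind the chock, grip block at (300,310), roller at (390,250), with no contact yet. That was the tenth picture, so I work from numbers from here on, starting with where the fingertips are relative to the chock.

Run:
```python
from h import *
o=observe();R=Ro.from_euler('xyz',o["tool_rot"])
p,d,c=grab("wrist"); P=cloud(d,c); D=P[...,:2]-O; x=D@U; y=D@V; h=P[...,2]-(.052+.105*x)
T=R.inv().apply((P-o["position"]).reshape(-1,3)).reshape(P.shape)
g=p.astype(float).mean(2)
print("tcp px",px(o["position"],c))
for v in range(100,330,8):
    print(v,[(int(x[v,u]*1e3),int(y[v,u]*1e3),int(h[v,u]*1e3),*(T[v,u]*1e3).astype(int),int(g[v,u])) for u in(300,318,336)])
```

```text
tcp px (np.float64(316.9386926647733), np.float64(236.33917594272447))
100 [(-12, 11, 59, np.int64(80), np.int64(-8), np.int64(-18), 123), (-12, 2, 58, np.int64(80), np.int64(0), np.int64(-17), 126), (-12, -6, 58, np.int64(80), np.int64(9), np.int64(-17), 125)]
108 [(-15, 11, 56, np.int64(76), np.int64(-8), np.int64(-17), 120), (-15, 2, 56, np.int64(76), np.int64(0), np.int64(-17), 119), (-15, -6, 57, np.int64(76), np.int64(9), np.int64(-18), 118)]
116 [(-18, 11, 55, np.int64(72), np.int64(-8), np.int64(-17), 112), (-19, 2, 55, np.int64(72), np.int64(0), np.int64(-18), 111), (-19, -6, 55, np.int64(72), np.int64(9), np.int64(-18), 109)]
124 [(-21, 11, 53, np.int64(68), np.int64(-8), np.int64(-17), 103), (-22, 2, 53, np.int64(68), np.int64(0), np.int64(-17), 105), (-22, -6, 53, np.int64(68), np.int64(9), np.int64(-17), 103)]
132 [(-24, 11, 49, np.int64(64), np.int64(-8), np.int64(-15), 92), (-24, 2, 50, np.int64(64), np.int64(0), np.int64(-16), 94), (-24, -6, 50, np.int64(64), np.int64(9), np.int64(-15), 97)]
140 [(-26, 11, 45, np.int64(60), np.int64(-8), np.int64(-12), 83), (-26, 2, 4
[... 3725 characters left out ...]
), 33), (-104, 2, 70, np.int64(3), np.int64(0), np.int64(-67), 36), (-103, -4, 83, np.int64(11), np.int64(7), np.int64(-78), 28)]
308 [(-105, 8, 89, np.int64(12), np.int64(-5), np.int64(-84), 35), (-107, 2, 69, np.int64(0), np.int64(0), np.int64(-68), 25), (-105, -3, 88, np.int64(12), np.int64(6), np.int64(-84), 26)]
316 [(-107, 8, 92, np.int64(12), np.int64(-5), np.int64(-88), 35), (-110, 2, 68, np.int64(-3), np.int64(0), np.int64(-68), 27), (-107, -3, 91, np.int64(11), np.int64(6), np.int64(-87), 30)]
324 [(-108, 7, 102, np.int64(16), np.int64(-4), np.int64(-97), 26), (-114, 2, 66, np.int64(-7), np.int64(0), np.int64(-68), 22), (-108, -2, 104, np.int64(17), np.int64(5), np.int64(-98), 30)]
```

Run:
```python
from h import *
o=observe();R=Ro.from_euler('xyz',o["tool_rot"])
p,d,c=grab("wrist"); P=cloud(d,c); D=P[...,:2]-O; x=D@U; y=D@V; h=P[...,2]-(.052+.105*x)
T=(R.inv().apply((P-o["position"]).reshape(-1,3)).reshape(P.shape)*1e3).round().astype(int)
C=-np.array(c["R"]).T@np.array(c["t"]); print("cam in tool",R.inv().apply(C-o["position"]).round(3), o["force"])
for v in range(238,262,2):
    print(v,[(round(x[v,u]*1e3),round(h[v,u]*1e3),*T[v,u].tolist()) for u in(300,308,318,326)])
```

```text
cam in tool [ 0.082  0.    -0.174] [-0.45324691 -0.63833952  0.10254762]
238 [(-81, 84, 32, -6, -69), (-81, 84, 32, -3, -70), (-81, 83, 31, 1, -68), (-81, 84, 32, 3, -69)]
240 [(-81, 82, 30, -6, -68), (-81, 82, 30, -3, -68), (-81, 83, 31, 1, -69), (-81, 83, 31, 4, -68)]
242 [(-82, 81, 29, -6, -67), (-82, 80, 29, -3, -67), (-82, 81, 29, 1, -67), (-82, 80, 29, 4, -66)]
244 [(-78, 33, 7, -9, -25), (-78, 32, 7, -5, -24), (-78, 33, 7, 1, -25), (-78, 33, 7, 5, -25)]
246 [(-77, 1, -8, -11, 3), (-77, 0, -9, -6, 4), (-77, -1, -9, 1, 5), (-77, 2, -8, 6, 3)]
248 [(-78, 1, -9, -11, 3), (-81, 44, 11, -4, -36), (-81, 45, 11, 1, -36), (-81, 45, 11, 5, -36)]
250 [(-79, 1, -10, -11, 2), (-83, 48, 11, -4, -39), (-83, 47, 11, 1, -39), (-83, 48, 11, 4, -40)]
252 [(-80, 0, -12, -11, 3), (-84, 50, 11, -4, -41), (-84, 50, 11, 1, -41), (-84, 51, 12, 4, -42)]
254 [(-82, 1, -13, -11, 1), (-85, 53, 12, -4, -45), (-85, 51, 11, 1, -43), (-85, 52, 11, 4, -44)]
256 [(-85, 45, 7, -8, -38), (-86, 54, 11, -4, -45), (-86, 53, 11, 1, -45), (-86, 53, 11, 4, -45)]
258 [(-86, 47, 8, -8, -40), (-87, 54, 11, -4, -47), (-87, 54, 11, 1, -46), (-87, 56, 12, 4, -48)]
260 [(-87, 48, 7, -8, -42), (-88, 57, 11, -4, -49), (-88, 59, 12, 1, -51), (-88, 57, 11, 4, -49)]
```

Run:
```python
from h import *
D=np.load("/tmp/w5.npz");P=D["P"]
R=Ro.from_euler('xyz',[-3.1414,-.105,1.4916]);T=(R.inv().apply((P-np.array([.6901,-.1123,.092])).reshape(-1,3)).reshape(P.shape)*1e3).round().astype(int)
for v in range(240,300,6): print(v,[T[v,u].tolist() for u in(256,262,268,318,370,376)])
# independent: scene + top depth now; gripper points in tool frame near the tip
o=observe();R=Ro.from_euler('xyz',o["tool_rot"])
for n in("scene","top"):
    p,d,c=grab(n);P=cloud(d,c);T=R.inv().apply((P-o["position"]).reshape(-1,3)).reshape(P.shape)*1e3
    m=(abs(T[...,0])<16)&(abs(T[...,1])<18)&(T[...,2]>-75)&(T[...,2]<5)&(p.mean(2)<60)
    q=T[m];print(n,len(q)); 
    for z in range(-75,5,8):
        s=q[(q[:,2]>=z)&(q[:,2]<z+8)]
        if len(s): print(z,len(s),s.min(0).round(),s.max(0).round())
```

```text
240 [[-26, -48, 48], [-26, -43, 47], [-25, -39, 47], [8, 1, -22], [-26, 42, 47], [-26, 47, 48]]
246 [[-31, -48, 47], [-31, -44, 47], [-30, -39, 46], [8, 1, -30], [-31, 42, 48], [-31, 47, 49]]
252 [[-36, -49, 47], [11, -26, -41], [11, -23, -42], [8, 1, -35], [11, 26, -41], [11, 28, -42]]
258 [[7, -30, -39], [11, -25, -47], [11, -23, -47], [5, 1, -36], [11, 25, -47], [11, 27, -47]]
264 [[11, -27, -53], [12, -24, -54], [11, -22, -52], [1, 1, -36], [11, 24, -52], [11, 26, -52]]
270 [[12, -26, -59], [11, -24, -57], [10, -21, -57], [-2, 1, -37], [11, 23, -57], [11, 25, -58]]
276 [[11, -25, -62], [11, -23, -62], [8, -21, -58], [-6, 1, -35], [11, 22, -62], [11, 25, -62]]
282 [[11, -24, -66], [11, -22, -67], [6, -21, -59], [-10, 1, -35], [10, 22, -65], [11, 24, -66]]
288 [[11, -24, -71], [10, -22, -69], [3, -21, -60], [-93, 1, 82], [8, 22, -66], [11, 23, -71]]
294 [[7, -24, -69], [8, -22, -70], [1, -21, -60], [-100, 1, 82], [5, 22, -67], [8, 23, -70]]
scene 12
-43 3 [ 14.   3. -39.] [ 16.   8. -38.]
-35 9 [ 12.   0. -34.] [ 15.  11. -28.]
top 0
```

Emit:
{"fn": "play_rows", "kwargs": {
  "motion": [
    [0,0,-2,0,0,0,-1],
    [0,0,-5,0,0,0,-0.5],
    [0,0,-8,0,-0.1,0,0],
    [0,0,-9,0,-0.22,0,0],
    [0,0,-9,0,-0.35,0,0]
  ]
}}

```text
clock: 26.45
position: [0.685, -0.1589, 0.1307]
tool_rot: [3.138, -0.2, 1.489]
force: [0.7, 0.2, -0.2]
grip_width: 0.0429
finger_force: 0.0
```

Emit:
{"fn": "play_rows", "kwargs": {
  "motion": [
    [0,0,0,0,-0.1,0,0],
    [0,0,0,0,-0.1,0,0],
    [0,0,0,0,-0.1,0,0],
    [0,0,0,0,-0.1,0,0],
    [0,0,0,0,-0.1,0,0]
  ]
}}

```text
clock: 26.95
position: [0.6837, -0.1576, 0.1279]
tool_rot: [-3.141, -0.106, 1.49]
force: [-0.1, -0.6, -0.9]
grip_width: 0.0429
finger_force: 0.0
```

Run:
```python
from h import *
st(); print("pinch",bot.pinch_z)
o=observe();R=Ro.from_euler('xyz',o["tool_rot"])
for n in("scene","top","wrist"):
    p,d,c=grab(n);P=cloud(d,c);T=R.inv().apply((P-o["position"]).reshape(-1,3)).reshape(P.shape)*1e3
    m=(abs(T[...,0])<30)&(abs(T[...,1])<70)&(T[...,2]>-120)&(T[...,2]<25)&(d>0)
    q=T[m];print(n,len(q), "tcp px",np.round(px(o["position"],c)))
    for z in range(-120,20,10):
        s=q[(q[:,2]>=z)&(q[:,2]<z+10)]
        if len(s): print(z,len(s),s.min(0).round(),s.max(0).round())
D=P[...,:2]-O; x=D@U; y=D@V; h=P[...,2]-(.052+.105*x)
b=(abs(y)<.03)&(x>-.11)&(x<-.02)&(h>.08)&(h<.086); q=np.c_[x[b],y[b]]*1e3; print("block",cv2.minAreaRect(q.astype(np.float32)))
```

```text
26.95 [ 0.6837 -0.1576  0.1279] [-3.1405 -0.1057  1.4896] F [-0.11 -0.56 -0.87] M [-0.001  0.019  0.007] w 0.042946255667681864 0.0
pinch 0.0187
scene 768 tcp px [334. 221.]
-120 107 [ -18.  -62. -120.] [  -3.   64. -110.]
-110 137 [ -18.  -59. -110.] [  10.   61. -100.]
-100 99 [ -17.  -57. -100.] [ 13.  59. -90.]
-90 175 [-14. -53. -90.] [ 11.  56. -80.]
-80 51 [-14. -45. -80.] [  6.  50. -70.]
-70 56 [-12. -33. -70.] [ 10.  37. -60.]
-60 57 [-12. -35. -60.] [  9.  37. -50.]
-50 59 [-12. -32. -50.] [  9.  37. -40.]
-40 27 [-11. -27. -40.] [ 10.  34. -32.]
top 59 tcp px [361. 177.]
-120 15 [ -17.  -26. -119.] [ -10.  -18. -110.]
-110 15 [ -16.  -28. -110.] [  -9.  -17. -100.]
-100 2 [-13. -28. -99.] [-12. -27. -99.]
-90 4 [-12. -44. -83.] [-11. -20. -80.]
-80 2 [-11. -30. -79.] [-11. -27. -76.]
-70 2 [-10. -26. -63.] [ -9. -24. -60.]
-60 5 [-11. -28. -59.] [-10.  29. -52.]
-50 9 [-11. -27. -49.] [ -1.  28. -42.]
-40 5 [-10. -26. -39.] [ -7.  24. -33.]
wrist 34799 tcp px [317. 237.]
-120 9871 [   1.  -64. -120.] [  19.   65. -110.]
-110 8291 [ -11.  -62. -110.] [  19.   62. -100.]
-100 5072 [ -13.  -58. -100.] [ 18.  59. -90.]
-90 6617 [-13. -55. -90.] [ 15.  56. -80.]
-80 1742 [-11. -51. -80.] [ 14.  51. -70.]
-70 1155 [-12. -35. -70.] [ 12.  35. -60.]
-60 994 [-11. -35. -60.] [ 12.  36. -50.]
-50 807 [-11. -35. -50.] [ 12.  36. -40.]
-40 250 [-10. -33. -40.] [ 12.  33. -32.]
block ((-71.06785583496094, 3.060481548309326), (21.925832748413086, 20.03305435180664), 0.04293466731905937)
```

All three cameras put the real fingertips about 32 mm behind the reported TCP. My grip had only the top few mm of the block, and the "heel" push was actually high on the grip block. I'll regrip about 32 mm deeper.

Run:
```python
from h import *
for X,hh in((-.0637-.0047,.060),(-.0637,.014)):
    print(rel([*(O+U*X+V*.003),.052+.105*X+hh],[np.pi,-A,H]))
```

```text
(array([4.85, 0.01, 2.85]), array([-0.0007, -0.001 , -0.0002]))
(array([4.84, 0.01, 7.43]), array([-0.0007, -0.001 , -0.0002]))
```

Emit:
{"fn": "play_rows", "kwargs": {
  "motion": [
    [2,0,0,0,0,0,0],
    [4.85,0,0,0,0,0,0],
    [4.85,0,1,0,0,0,0],
    [4.85,0,2,0,0,0,0],
    [4.85,0,2,0,0,0,0]
  ]
}}

```text
clock: 27.6
position: [0.6871, -0.1064, 0.1118]
tool_rot: [-3.139, -0.105, 1.491]
force: [0.3, -0.1, -0.5]
grip_width: 0.0425
finger_force: 0.0
```

Emit:
{"fn": "play_rows", "kwargs": {
  "motion": [
    [0,0,1,0,0,0,0],
    [0,0,2.5,0,0,0,0],
    [0,0,4,0,0,0,0],
    [0,0,5,0,0,0,0],
    [0,0,5.2,0,0,0,0]
  ]
}}

```text
clock: 28.1
position: [0.6876, -0.1002, 0.06]
tool_rot: [-3.139, -0.105, 1.492]
force: [0.1, 1.0, -0.6]
grip_width: 0.043
finger_force: 0.0
```

Emit:
{"fn": "play_rows", "kwargs": {
  "motion": [
    [0,0,0,0,0,0,0],
    [0,0,0,0,0,0,-0.3],
    [0,0,0,0,0,0,-0.6],
    [0,0,0,0,0,0,-0.8],
    [0,0,0,0,0,0,-1]
  ],
  "squeeze": 80
}}

```text
clock: 28.6
position: [0.6889, -0.1008, 0.0627]
tool_rot: [3.141, -0.105, 1.492]
force: [-0.7, -1.1, 6.8]
grip_width: 0.0193
finger_force: 78.6
```

Run:
```python
from h import *
st(); meas(3); o=observe();d=o["position"][:2]-O;X=d@U;print(X,d@V,o["position"][2]-.052-.105*X)
```

```text
28.6 [ 0.6889 -0.1008  0.0627] [ 3.1407 -0.1049  1.4915] F [-0.66 -1.09  6.79] M [-0.08   0.158  0.03 ] w 0.019341064901487466 78.61099362373352
clk 28.75 along -0.19 normal 6.28 std 0.64 tcp [-37.87   2.57 -29.77] roller [-2.49 30.61] pad 287 [37.  37.1 37.5] chock -44.53
-0.06316998006272816 0.0025451875254836015 0.01728655752527495
```

Emit:
{"fn": "play_rows", "kwargs": {
  "motion": [
    [0,0,-0.05,0,0,0,-1],
    [0,0,-0.08,0,0,0,-1],
    [0.1,0,-0.08,0,0,0,-1],
    [0.2,0,-0.08,0,0,0,-1],
    [0.2,0,-0.08,0,0,0,-1]
  ]
}}

```text
clock: 29.25
position: [0.6885, -0.0995, 0.0629]
tool_rot: [-3.141, -0.104, 1.491]
force: [-1.0, -4.0, 1.2]
grip_width: 0.019
finger_force: 78.4
```

Run:
```python
from h import *
meas(3)
```

```text
clk 29.4 along -4.91 normal 2.29 std 0.74 tcp [-36.66   3.04 -29.61] roller [-1.55 30.59] pad 246 [37.1 37.1 37.5] chock -43.41
```

Emit:
{"fn": "play_rows", "kwargs": {
  "motion": [
    [0.1,0,0,0,0,0,-1],
    [0.2,0,0,0,0,0,-1],
    [0.2,0,0,0,0,0,-1],
    [0.2,0,0,0,0,0,-1],
    [0.2,0,0,0,0,0,-1]
  ]
}}

```text
clock: 29.9
position: [0.6887, -0.0974, 0.0632]
tool_rot: [-3.141, -0.104, 1.491]
force: [-0.3, -5.2, 1.3]
grip_width: 0.019
finger_force: 78.5
```

Run:
```python
from h import *
meas(3)
```

```text
clk 30.05 along -4.26 normal 1.96 std 0.53 tcp [-34.51   3.03 -29.62] roller [ 0.6 30.6] pad 235 [37.  37.1 37.5] chock -41.25
```

The roller now follows the chock 1:1. Contact with the pad is expected at a roller reading of about 7.

Emit:
{"fn": "play_rows", "kwargs": {
  "motion": [
    [0.1,0,0,0,0,0,-1],
    [0.2,0,0,0,0,0,-1],
    [0.3,0,0,0,0,0,-1],
    [0.4,0,0,0,0,0,-1],
    [0.4,0,0,0,0,0,-1]
  ]
}}

```text
clock: 30.55
position: [0.689, -0.0932, 0.0636]
tool_rot: [-3.141, -0.104, 1.491]
force: [-1.6, -4.9, 0.5]
grip_width: 0.0191
finger_force: 78.6
```

Run:
```python
from h import *
meas(4)
```

```text
clk 30.75 along -4.92 normal 1.88 std 0.52 tcp [-30.4    3.02 -29.62] roller [ 4.71 30.59] pad 163 [36.6 36.7 37. ] chock -37.15
```

Emit:
{"fn": "play_rows", "kwargs": {
  "motion": [
    [0.1,0,0,0,0,0,-1],
    [0.2,0,0,0,0,0,-1],
    [0.2,0,0,0,0,0,-1],
    [0.2,0,0,0,0,0,-1],
    [0.2,0,0,0,0,0,-1]
  ]
}}

```text
clock: 31.25
position: [0.6891, -0.092, 0.0638]
tool_rot: [-3.141, -0.104, 1.491]
force: [-1.0, -7.6, 2.2]
grip_width: 0.0193
finger_force: 78.7
```

Run:
```python
from h import *
meas(4)
```

```text
clk 31.45 along -7.27 normal 3.16 std 0.2 tcp [-29.12   3.02 -29.55] roller [ 5.86 30.6 ] pad 100 [37.8 37.8 38. ] chock -35.84
```

Emit:
{"fn": "play_rows", "kwargs": {
  "motion": [
    [0.1,0,0,0,0,0,-1],
    [0.2,0,0,0,0,0,-1],
    [0.25,0,0,0,0,0,-1],
    [0.25,0,0,0,0,0,-1],
    [0.25,0,0,0,0,0,-1]
  ]
}}

```text
clock: 31.95
position: [0.6893, -0.0907, 0.0641]
tool_rot: [-3.141, -0.102, 1.49]
force: [-2.5, -12.4, 2.8]
grip_width: 0.0191
finger_force: 78.8
```

Run:
```python
from h import *
meas(4)
```

```text
clk 32.15 along -11.05 normal 4.16 std 0.14 tcp [-27.81   2.97 -29.4 ] roller [ 6.91 30.61] pad 58 [39.  39.1 39.3] chock -34.73
```

Emit:
{"fn": "play_rows", "kwargs": {
  "motion": [
    [0,0,-0.03,0,0,0,-1],
    [0.05,0,-0.05,0,0,0,-1],
    [0.1,0,-0.05,0,0,0,-1],
    [0.15,0,-0.05,0,0,0,-1],
    [0.15,0,-0.05,0,0,0,-1]
  ]
}}

```text
clock: 32.65
position: [0.6892, -0.0889, 0.0643]
tool_rot: [-3.141, -0.103, 1.491]
force: [-0.9, -9.3, -1.5]
grip_width: 0.0189
finger_force: 78.1
```

Run:
```python
from h import *
meas(4)
```

```text
clk 32.85 along -10.27 normal -0.38 std 0.16 tcp [-25.98   3.2  -29.38] roller [ 8.65 30.6 ] pad 74 [40.6 40.7 40.9] chock -32.92
```

Emit:
{"fn": "play_rows", "kwargs": {
  "motion": [
    [0.05,0,0,0,0,0,-1],
    [0.1,0,0,0,0,0,-1],
    [0.16,0,0,0,0,0,-1],
    [0.16,0,0,0,0,0,-1],
    [0.16,0,0,0,0,0,-1]
  ]
}}

```text
clock: 33.35
position: [0.6893, -0.0877, 0.0645]
tool_rot: [-3.141, -0.102, 1.49]
force: [-1.4, -13.1, -2.1]
grip_width: 0.0192
finger_force: 78.1
```

Run:
```python
from h import *
meas(4)
```

```text
clk 33.55 along -11.35 normal 0.12 std 0.52 tcp [-24.86   3.18 -29.32] roller [ 9.7  30.62] pad 95 [41.2 41.6 41.7] chock -31.81
```

Emit:
{"fn": "play_rows", "kwargs": {
  "motion": [
    [0,0,0.03,0,0,0,-1],
    [0,0,0.06,0,0,0,-1],
    [0,0,0.06,0,0,0,-1],
    [0,0,0.06,0,0,0,-0.5],
    [0,0,0.06,0,0,0,0]
  ]
}}

```text
clock: 34.05
position: [0.6897, -0.0844, 0.0643]
tool_rot: [-3.141, -0.106, 1.492]
force: [-0.3, -0.3, 0.5]
grip_width: 0.0343
finger_force: 0.0
```

Run:
```python
from h import *
meas(3)
st()
```

```text
clk 34.2 along 0.2 normal -0.18 std 0.22 tcp [-21.52   3.04 -29.9 ] roller [ 9.52 30.62] pad 90 [41.6 41.6 41.8] chock -32.41
34.2 [ 0.6897 -0.0845  0.0642] [-3.1413 -0.1057  1.4921] F [ 0.41 -0.14 -0.09] M [-0.087  0.024 -0.022] w 0.042701305529705524 0.0
```

Released. The roller holds at about 4.5 mm of buffer compression. Lifting clear.

Emit:
{"fn": "play_rows", "kwargs": {
  "motion": [
    [0,0,-1,0,0,0,0.1],
    [0,0,-3,0,0,0,0.1],
    [0,0,-6,0,0,0,0.1],
    [0,0,-8.5,0,0,0,0],
    [0,0,-9,0,0,0,-0.5]
  ],
  "squeeze": 40
}}

```text
clock: 34.7
position: [0.6904, -0.0949, 0.1578]
tool_rot: [3.137, -0.105, 1.492]
force: [1.0, -0.1, -0.3]
grip_width: 0.0294
finger_force: 0.0
```

Run:
```python
from h import *
meas(2)
C=O+U*-.045+V*.074; print(C,rel([*C,.12],[np.pi,0,H]))
p,d,c=grab("wrist");P=cloud(d,c);g=p.mean(2)
m=(g<60)&(abs(P[...,2]-.105)<.006)&(np.hypot(P[...,0]-C[0],P[...,1]-C[1])<.03)
if m.sum()>50: print("cap",cv2.minAreaRect((P[m][:,:2]*1e3).astype(np.float32)),P[m][:,2].mean())
```

```text
clk 34.8 along 0.1 normal 0.26 std 0.38 tcp [-31.8    2.15  62.97] roller [ 9.52 30.84] pad 12 [41.2 41.2 67.3] chock -32.32
[ 0.61912898 -0.07691946] (array([ 0.84, -7.16,  3.61]), array([ 0.0016, -0.1049,  0.0011]))
cap ((619.9383544921875, -75.23749542236328), (23.88690948486328, 24.93576431274414), 85.15515899658203) 0.10509234912159757
```

Emit:
{"fn": "play_rows", "kwargs": {
  "motion": [
    [0.3,-2.5,0,0,-0.05,0,-1],
    [0.8,-5.5,0,0,-0.105,0,-1],
    [0.9,-7.1,0.5,0,-0.105,0,-1],
    [0.9,-7.1,2,0,-0.105,0,-1],
    [0.9,-7.1,3.6,0,-0.105,0,-1]
  ]
}}

```text
clock: 35.35
position: [0.6192, -0.0763, 0.1177]
tool_rot: [-3.141, 0.0, 1.492]
force: [0.7, 0.4, -0.2]
grip_width: 0.0002
finger_force: 0.0
```

Emit:
{"fn": "play_rows", "kwargs": {
  "motion": [
    [0,0,0,0,0,0,-1],
    [0,0,0.5,0,0,0,-1],
    [0,0,1,0,0,0,-1],
    [0,0,1.5,0,0,0,-1],
    [0,0,1.5,0,0,0,-1]
  ]
}}

```text
clock: 35.85
position: [0.619, -0.0763, 0.1033]
tool_rot: [-3.141, -0.0, 1.492]
force: [0.3, 0.2, 0.2]
grip_width: -0.0002
finger_force: 0.0
```

Run:
```python
from h import *
st()
o=observe();R=Ro.from_euler('xyz',o["tool_rot"])
p,d,c=grab("scene");P=cloud(d,c);T=R.inv().apply((P-o["position"]).reshape(-1,3)).reshape(P.shape)*1e3
m=(np.hypot(T[...,0],T[...,1])<24)&(T[...,2]>-60)&(T[...,2]<30)&(p.mean(2)<70)
q=T[m]
for z in range(-60,30,6):
    s=q[(q[:,2]>=z)&(q[:,2]<z+6)]
    if len(s): print(z,len(s),s.min(0).round(),s.max(0).round())
```

```text
35.85 [ 0.619  -0.0763  0.1033] [-3.1406e+00 -1.0000e-04  1.4916e+00] F [0.29 0.2  0.17] M [0.023 0.02  0.02 ] w -0.00018432779125012784 0.0
-60 22 [-11. -10. -60.] [  1.  16. -54.]
-54 18 [-12. -10. -54.] [  7.  16. -48.]
-48 19 [-11. -11. -48.] [  6.  15. -42.]
-42 13 [-12. -10. -42.] [  4.  14. -37.]
-36 6 [-11.  -4. -36.] [ -5.   8. -33.]
-6 79 [-13.  -9.  -4.] [12. 15. -0.]
0 45 [-14. -12.   0.] [12. 15.  6.]
6 1 [-8. 13.  8.] [-8. 13.  8.]
12 2 [-7.  1. 15.] [-7. 10. 15.]
24 2 [-5. -2. 29.] [-1.  9. 30.]
```

Emit:
{"fn": "play_rows", "kwargs": {
  "motion": [
    [0,0,0.7,0,0,0,-1],
    [0,0,1.4,0,0,0,-1],
    [0,0,2.1,0,0,0,-1],
    [0,0,2.6,0,0,0,-1],
    [0,0,2.8,0,0,0,-1]
  ]
}}

```text
clock: 36.4
position: [0.6189, -0.0762, 0.0751]
tool_rot: [-3.141, -0.0, 1.492]
force: [0.1, -0.6, 0.1]
grip_width: -0.0
finger_force: 0.0
```

Emit:
{"fn": "play_rows", "kwargs": {
  "motion": [
    [0,0,0.2,0,0,0,-1],
    [0,0,0.4,0,0,0,-1],
    [0,0,0.6,0,0,0,-1],
    [0,0,0.8,0,0,0,-1],
    [0,0,1.0,0,0,0,-1]
  ]
}}

```text
clock: 36.9
position: [0.6191, -0.0762, 0.0658]
tool_rot: [-3.141, -0.0, 1.492]
force: [-2.9, 1.0, 3.7]
grip_width: 0.0001
finger_force: 1.9
```

Emit:
{"fn": "play_rows", "kwargs": {
  "motion": [
    [0,0,0.2,0,0,0,-1],
    [0,0,0.4,0,0,0,-1],
    [0,0,0.6,0,0,0,-1],
    [0,0,0.8,0,0,0,-1],
    [0,0,1.0,0,0,0,-1]
  ]
}}

```text
clock: 37.4
position: [0.6192, -0.0762, 0.0558]
tool_rot: [-3.141, -0.0, 1.492]
force: [-2.9, 0.7, 4.7]
grip_width: -0.0002
finger_force: 1.9
```

Run:
```python
from h import *
st(); meas(2)
```

```text
37.4 [ 0.6192 -0.0762  0.0558] [-3.1414e+00 -1.0000e-04  1.4917e+00] F [-2.88  0.65  4.74] M [0.133 0.662 0.055] w -0.00015638437173034285 1.9140974432229996
clk 37.5 along -0.44 normal 0.08 std 0.22 tcp [-19.02  73.98 -38.85] roller [ 9.06 30.81] pad 6 [42.1 42.1 49.1] chock -32.21
```

Sliding at about 5 N. Pressing on to the bottom.

Emit:
{"fn": "play_rows", "kwargs": {
  "motion": [
    [0,0,0.2,0,0,0,-1],
    [0,0,0.4,0,0,0,-1],
    [0,0,0.6,0,0,0,-1],
    [0,0,0.8,0,0,0,-1],
    [0,0,0.9,0,0,0,-1]
  ]
}}

```text
clock: 38.0
position: [0.6196, -0.0763, 0.0483]
tool_rot: [3.141, 0.0, 1.492]
force: [-12.0, -0.2, 41.8]
grip_width: 0.0001
finger_force: 21.0
```

Emit:
{"fn": "play_rows", "kwargs": {
  "motion": [
    [0,0,0.1,0,0,0,-1],
    [0,0,0.15,0,0,0,-1],
    [0,0,0.2,0,0,0,-1],
    [0,0,0.25,0,0,0,-1],
    [0,0,0.25,0,0,0,-1]
  ]
}}

```text
clock: 38.5
position: [0.6198, -0.0764, 0.048]
tool_rot: [3.14, 0.001, 1.491]
force: [-22.9, -0.1, 64.6]
grip_width: 0.0001
finger_force: 32.6
```

Run:
```python
from h import *
st()
```

```text
38.5 [ 0.6198 -0.0764  0.048 ] [3.1398e+00 1.2000e-03 1.4913e+00] F [-22.89  -0.08  64.6 ] M [-4.000e-03  5.078e+00  7.000e-03] w 0.00013931341063073863 32.637163856998086
```

It bottomed, with a hard stop after 26 mm. Lifting off and checking.

Emit:
{"fn": "play_rows", "kwargs": {
  "motion": [
    [0,0,-0.3,0,0,0,-1],
    [0,0,-1.5,0,0,0,-1],
    [0,0,-4,0,0,0,-1],
    [0,0,-7,0,0,0,-1],
    [0,0,-9,0,0,0,-1]
  ]
}}

```text
clock: 39.0
position: [0.6197, -0.0762, 0.1365]
tool_rot: [3.141, -0.0, 1.492]
force: [0.4, -0.5, 1.0]
grip_width: 0.0003
finger_force: 0.0
```

Emit:
{"fn": "play_rows", "kwargs": {
  "motion": [
    [-3,-1,-1,0,0,0,-1],
    [-6,-2,-2,0,0,0,-1],
    [-9,-2,-3,0,0,0,-1],
    [-11,-2,-3,0,0,0,-1],
    [-11,-2,-3,0,0,0,-1]
  ]
}}

```text
clock: 39.5
position: [0.59, -0.188, 0.1647]
tool_rot: [3.142, 0.001, 1.487]
force: [-0.2, 0.5, -0.7]
grip_width: -0.0003
finger_force: 0.0
```

Run:
```python
from h import *
st()
for n in("wrist","top"):
    p,d,c=grab(n);P=cloud(d,c);g=p.astype(float).mean(2); D=P[...,:2]-O; x=D@U*1e3; y=D@V*1e3; h=P[...,2]*1e3-(52+.105*x)
    m=(abs(x+45)<16)&(abs(y-74)<16)&(P[...,2]>.06)&(g<60); print(n,"cap z",m.sum(),np.median(P[m][:,2]) if m.sum() else 0)
    for yy in(37,-37):
        m=(abs(y-yy)<4)&(abs(x+33)<4); print(" prong h",yy,m.sum(),np.percentile(h[m],[50,95]).round(1) if m.sum() else 0)
    b=(abs(y)<30)&(x>-100)&(x<0)&(h>80)&(h<87); q=np.c_[x[b],y[b]]
    if b.sum()>10: print(" block",cv2.minAreaRect(q.astype(np.float32)),h[b].mean())
    w=(h>22)&(h<34)&(abs(y)<24)&(x>30)&(x<80)&(g<60); print(" pad",w.sum(),np.percentile(x[w],[2,10,50]).round(1) if w.sum() else 0)
    for X,Y in((.792,-.058),(.806,.008),(.718,-.181)):
        m=(abs(P[...,0]-X)<.035)&(abs(P[...,1]-Y)<.03)&(P[...,2]>.010)&(P[...,2]<.07)&(y<-68)|(abs(P[...,0]-X)<.035)&(abs(P[...,1]-Y)<.03)&(P[...,2]>.010)&(P[...,2]<.07)&(x<-125)
        if m.sum(): print(" by",X,Y,P[m].mean(0).round(3))
meas(2)
T=np.load("/tmp/top.npz")["P"]
D=T[...,:2]-O;x=D@U*1e3;y=D@V*1e3
for X,Y in((.792,-.058),(.806,.008),(.718,-.181)):
    a=(abs(T[...,0]-X)<.035)&(abs(T[...,1]-Y)<.03)&(T[...,2]>.010)&(T[...,2]<.07)&((y<-68)|(x<-125)); print("start",T[a].mean(0).round(3))
```

```text
39.5 [ 0.59   -0.188   0.1647] [3.1416e+00 1.3000e-03 1.4874e+00] F [-0.2   0.49 -0.68] M [ 0.045 -0.023 -0.002] w -0.00028734836745163866 0.0
wrist cap z 1169 0.07922258615817597
 prong h 37 91 [0.7 2. ]
 prong h -37 97 [0.7 1.7]
 block ((-58.5933837890625, 3.8802342414855957), (21.844772338867188, 19.753738403320312), 1.2565921545028687) 83.43962263626291
 pad 0 0
 by 0.792 -0.058 [ 0.785 -0.057  0.035]
 by 0.718 -0.181 [ 0.715 -0.18   0.014]
top cap z 98 0.07968562051871732
 prong h 37 11 [2. 4.]
 prong h -37 0 0
 pad 0 0
 by 0.718 -0.181 [ 0.717 -0.18   0.015]
clk 39.7 along -0.17 normal 0.06 std 0.01 tcp [-128.09   93.82   81.47] roller [12.02 32.63] pad 0 0 chock -31.72
start [ 0.788 -0.058  0.035]
start [0.799 0.009 0.041]
start [ 0.716 -0.18   0.015]
```

Run:
```python
from h import *
p,d,c=grab("scene");
for n,P,g in(("start",np.load("/tmp/scene.npz")["P"],np.load("/tmp/scene.npz")["p"].mean(2)),("now",cloud(d,c),p.mean(2))):
    D=P[...,:2]-O; x=D@U*1e3; y=D@V*1e3; h=P[...,2]*1e3-(52+.105*x)
    w=(h>22)&(h<34)&(abs(y)<24)&(x>30)&(x<80)&(g<60); print(n,w.sum(),np.percentile(x[w],[5,50,90]).round(1))
print(bot.job_done())
```

```text
start 37 [36.5 37.7 38.6]
now 1 [62.5 62.5 62.5]
the job is handed in; nothing more can be done
None
```

The job is handed in: the chock alone holds the roller with the buffer squeezed about 4.5 of 8 mm, and the drop stop is fully down (cap at 79 mm). That squeeze was last read off the pad just after I released the chock. The chock had not moved since, but the pad was out of view in the final check, as was the nozzle. The press on the cap peaked at about 65 N through the fingertips.

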